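# Set out the bench for finishing an oak part

### The job

Set the bench out for finishing the oak part: lay the thin backing board centred on the wooden base of the hold-down fixture and the oak part centred on top of the board, both lengthwise with the base, then tip the raised weighted arm over so that it comes down on the oak part and holds the pile. Stand the low wax tin in the middle of the round steel plate, and lay the sanding block, cork side down, halfway between the centre of the pile and the centre of the plate, in line with both and with its long side parallel to the fixture's. Stand the jar directly behind the block (at its end away from the robot), about two centimetres clear of it.

Things in the scene. Friction and masses are not known exactly. Their poses are not given: they have to be found in the camera images.
- fixture: Hold-down fixture, fixed. Plywood base 170 (x) x 110 (y) x 15 high; its x axis points away from the robot (within 0.15 rad). Origin on the bench under the middle of the pile's spot; base spans x -70 to +100. Steel post 75 high at x 72 to 98, y within 17, with the arm's hinge (along y, at x 85, z 62). It may be left or right of the plate.
- hold_arm (a joint): Hinge of the weighted steel arm, 125 long, 16 wide, rubber foot under it. 0 = level, towards the fixture's -x over the base; grows as it rises; 1.57 upright. Starts leaning back beyond upright (1.8 to its stop at 2.05) and stays back. Pushed (1 to 3 N) below about 1.2 it falls slowly by itself (2 s); rests at about 0.18 on board and part, 0 on the board alone.
- cross_bar (a point): Centre of the cross-bar at the free end of the arm: a dark steel bar 22 in diameter, 54 long along the fixture's y. At the start about 175 above the bench and 110 to 140 beyond the fixture's origin along its x.
- plate: Round steel plate, fixed flat on the bench: 110 in diameter, 6 high. Origin at the centre of its underside. Its centre lies on the fixture's y axis line, 310 to 330 from the fixture's origin, on either side.
- board: Thin backing board of plain brown fibreboard, 110 (x) x 65 (y) x 12 high, lying flat, loose, about 70 g. Origin at the centre of its underside.
- part: Oak part: pale wooden bar with half-round ends and two dark screw holes, 86 long (x) x 36 wide (y) x 20 high, loose, about 60 g. Origin at the centre of its underside.
- block: Sanding block: cork sole 100 (x) x 50 (y) x 14 high with a narrower wooden grip on top, 86 (x) x 28 (y), up to 36 above the bench. Loose, about 90 g. Origin at the centre of its underside.
- tin: Low round metal tin of wax, 58 in diameter, 30 high, loose, about 120 g. Origin at the centre of its underside.
- jar: Small amber glass jar with a black lid, 46 in diameter (lid 42, from 55 up), 68 high, standing, loose, about 160 g. Origin at the centre of its underside.
Mind the look-alikes: they are no part of the job. Of the things that look like the board, take the one that is farthest to the robot's right at the start.

How it is judged:
By the outcome, as a careful person would: the job done as asked, in the order asked, and still so for the second after the job is handed in, with the robot touching nothing.
It also fails if it takes over 138 s, if anything falls off the work surface, if the arm or the gripper's body presses on something with over 40 N, if the wrist force passes 120 N, or if a joint passes its speed limit or range.

### The arm

A 6-joint arm with a two-finger parallel gripper is mounted at the origin on the work surface. World frame = base frame: x ahead of the robot, y to its left, z up, the work surface at z = 0. Lengths are in mm, angles in rad, forces in N, time in s.
With the tool pointing down it reaches from about 325 to 875 mm from the base axis. Payload 4.4 kg.
Tool frame: the origin (TCP) lies on the mounting face of the last link; the fingertips stand 173 mm ahead of it and the grasp point (between the pads) lies 155 mm ahead of it; z points along the fingers, y is the line along which they close (so a half turn about z gives the same grasp; the last joint's range is limited). The gripper opens to 85 mm and grips with 20 to 120 N. Pads are 22 mm wide; open, the fingers measure 114 mm over their backs; the gripper's body (76 mm by 85 mm) begins 54 mm behind the grasp point. The pads swing forward as they close: fully open they stand 13 mm farther back than shut.
Start: joints at [1.135, 0.207, 1.542, -0, 1.393, -0.15], TCP at [162.117, 551.676, 404.682] pointing down, gripper open.
Joint ranges: [-2.73, 2.73], [-0.86, 2.22], [0.23, 2.46], [-1.11, 4.25], [0.08, 2.63], [-2.82, 2.82]. Speed limits (rad/s): [2.79, 2.79, 3.14, 3.14, 3.14, 3.14].

### API

Orientations are given as a unit quaternion [x, y, z, w].
In Python, from plant import robot, imaging gives the robot as it stands.
- The arm moves only by the tool drive_tool, never from a script. Its argument "rows" is a list of rows, each a list of 2 entries, a list of its own where there are three numbers: the shift along the tool's x, y, z in mm, then the turn, a rotation vector about the tool's x, y, z in rad. A call has 1 to 5 rows; each row shifts and turns the commanded pose from where the row before left it, along the tool's axes as they then stand; what a row does not reach is not made up. A row lasts 1/10 s, in which the tool goes at most 50 mm and 8.59 degrees, less where a joint would pass 70% of its speed; a pose out of reach is approached as far as the arm can. A call is refused whole if a number of a shift passes 50 or a number of a turn 0.15, either way. A call with a gripper value outside its range is refused whole. "hand" is the closure, from 0 (fully open) to 1 (shut), set as the call begins (left out, the last holds). The fingers move at their own pace and stop on an object; "grip_force" is the grip in N (left out, the last holds). Time passes only in rows, so rows that do not move let the fingers close. It gives the time, the measured TCP pose, the force, the opening and the grip force at its end, in the units of the state.
- robot.observe(): the state, without advancing time (a new reading comes with each control period).
- imaging.snapshot(name): name is "side" or "top" or "wrist"; returns (picture, depth): 400x640x3 uint8, red, green, blue; 400x640 float32, mm along the optical axis (not along the pixel's ray), 0 where there is no reading.
- imaging.calibration(name): a dict with "vertical_fov" (degrees; the focal length in pixels is half the picture's height over the tangent of half this angle, whatever the lens; pixels are square), "cx", "cy" (the principal point, pixels), "camera_from_world" (4x4, takes a point from world to camera coordinates). Camera axes: x right, y down, z forward; pixel columns grow to the right and rows downward; lengths in mm; the calibration is good to about 2 mm. A picture is of the moment at which its call begins: read the wrist's pose just before it. calibration takes no time and is no camera call; for the wrist camera it gives the pose at the moment of the call.
- robot.finish_job(): hands the job in; it is judged then, once.
The state is a dict: "t": time; "joints": joint angles; "dq": joint speeds; "effort": joint torques, N m; "ee_pos": TCP position; "orientation": TCP orientation; "force": force on the tool from outside, world axes, zero at the start; "torque": the same for the moment, N m; "opening": finger opening in mm; "gripper_force": force on a finger pad.
Only numpy, scipy, OpenCV 4.12 (cv2) and the standard library are available. Lean on these libraries where they do the work, as an engineer would, in place of code of your own. Each camera call takes 0.05 s, during which the arm holds its last target. There are 200 camera calls.

## Working session

There is one attempt and no reset: what is moved stays moved. The work goes in short steps, Python scripts to look and compute and a tool call to move; the robot and the scene stay as the last step left them, time stands still between calls to the robot, and variables do not carry over. Pictures are saved under pics/ and viewed, at most 14 in all, crops included, and the job is handed in when it is done.

Besides the shell and the picture viewer there is one more tool, called after ">>>" as name(argument=value, ...) on one line, values as JSON. drive_tool: Moves the arm, as the interface text tells. Its arguments: {"type":"object","properties":{"rows":{"type":"array","items":{"type":"array"}},"hand":{"type":"number"},"grip_force":{"type":"number"}},"required":["rows"]}

```bash
ls; mkdir -p pics
cat > h.py <<'E'
import numpy as np, cv2
from plant import robot, imaging
from scipy.spatial.transform import Rotation as R
def snap(n,f=None):
    c=imaging.calibration(n); p,d=imaging.snapshot(n)
    if f: cv2.imwrite('pics/'+f,cv2.cvtColor(p,cv2.COLOR_RGB2BGR))
    np.savez('pics/%s.npz'%(f or n),p=p,d=d,**{k:np.array(v) for k,v in c.items()})
    return p,d,c
def pts(d,c):
    f=d.shape[0]/2/np.tan(np.radians(c['vertical_fov'])/2)
    v,u=np.mgrid[:d.shape[0],:d.shape[1]]
    P=np.stack([(u-c['cx'])/f*d,(v-c['cy'])/f*d,d],-1)
    M=np.linalg.inv(np.array(c['camera_from_world']))
    return P@M[:3,:3].T+M[:3,3]
def ray(u,v,z,c,shape=(400,640)):
    f=shape[0]/2/np.tan(np.radians(c['vertical_fov'])/2)
    M=np.linalg.inv(np.array(c['camera_from_world']))
    r=M[:3,:3]@np.array([(u-c['cx'])/f,(v-c['cy'])/f,1]); o=M[:3,3]
    return o+r*(z-o[2])/r[2]
E
python3 - <<'E'
from h import *
for n in ('top','side','wrist'):
    p,d,c=snap(n,n+'0.png'); print(n,c, d[d>0].min(),d.max())
print(robot.observe())
E
```

```text
pics
top {'vertical_fov': 48.52951002178475, 'cx': 333.17331231000804, 'cy': 194.98885409174392, 'camera_from_world': array([[-4.17461017e-03, -9.99988321e-01, -2.43532219e-03,
        -3.89131617e+00],
       [-9.94247666e-01,  4.41126291e-03, -1.07014576e-01,
         4.99968513e+02],
       [ 1.07024069e-01,  1.97456927e-03, -9.94254469e-01,
         1.14458463e+03],
       [ 0.00000000e+00,  0.00000000e+00,  0.00000000e+00,
         1.00000000e+00]])} 588.23267 2069.349
side {'vertical_fov': 47.485766318751736, 'cx': 320.1299912725559, 'cy': 196.40420207938655, 'camera_from_world': array([[ 8.40573756e-01, -5.41683020e-01, -3.90715936e-03,
        -4.14802144e+02],
       [-3.78437958e-01, -5.82061769e-01, -7.19714395e-01,
         2.33002417e+02],
       [ 3.87582859e-01,  6.06451649e-01, -6.94259263e-01,
         1.01480998e+03],
       [ 0.00000000e+00,  0.00000000e+00,  0.00000000e+00,
         1.00000000e+00]])} 728.426 3277.9924
wrist {'vertical_fov': 69.45254760575352, 'cx': 318.99235682523187, 'cy': 205.36132671833562, 'camera_from_world': array([[ 2.81264435e-01,  9.5962
[... 317 characters left out ...]
27 1456.3969
{'t': 0.15, 'joints': array([ 1.13452464e+00,  2.07270432e-01,  1.54262956e+00, -1.74803719e-06,
        1.39347767e+00, -1.50510981e-01]), 'dq': array([ 0.00147423, -0.00244863, -0.00322265,  0.00150894, -0.00060465,
        0.00216411]), 'effort': array([ 2.81988723e-04, -3.83510327e+01, -2.92038685e+01, -3.19875689e-04,
        6.54851072e-03,  2.59066974e-05]), 'ee_pos': array([161.98501998, 551.42550033, 403.76421172]), 'orientation': array([ 1.42394495e-01,  9.89809583e-01, -8.54616698e-04, -2.57289572e-04]), 'force': array([ 0.17836542, -0.0252167 , -0.27134999]), 'torque': array([-0.05501861,  0.01374019,  0.00634109]), 'gripper_force': 0.0, 'opening': 85.25274615482468}
```

View pics/top0.png

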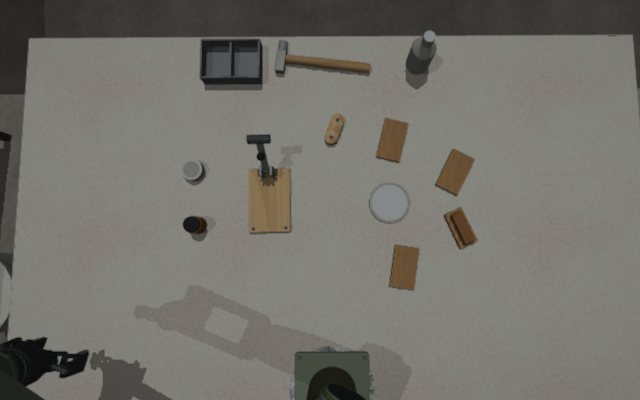

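View pics/side0.png

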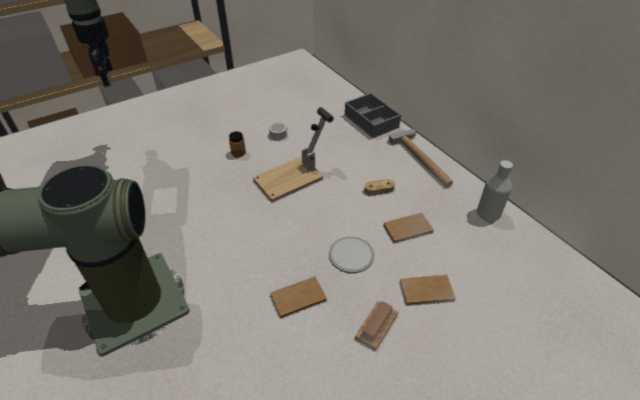

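The top view shows the fixture at (269,200), plate (389,203), candidate boards at (392,140), (455,172) and (404,267), of which (455,172) is rightmost. It also shows the block (461,228), part (335,129), tin (194,171) and jar (195,225). The side view agrees.

```bash
cat > meas.py <<'E'
from h import *
def comps(p,d,c,zmin=4,zmax=250,win=(200,900,-500,500)):
    P=pts(d,c); m=((d>0)&(P[...,2]>zmin)&(P[...,2]<zmax)&(P[...,0]>win[0])&(P[...,0]<win[1])&(P[...,1]>win[2])&(P[...,1]<win[3])).astype(np.uint8)
    n,l,s,ce=cv2.connectedComponentsWithStats(m)
    for i in range(1,n):
        if s[i,4]<60: continue
        q=P[l==i]; zt=np.percentile(q[:,2],90); 
        t=q[abs(q[:,2]-zt)<5]
        r=cv2.minAreaRect(t[:,:2].astype(np.float32)); b=cv2.boxPoints(r)
        e=b[1]-b[0]; e2=b[2]-b[1]; e=e if np.hypot(*e)>np.hypot(*e2) else e2
        a=np.arctan2(e[1],e[0]); a=(a+np.pi/2)%np.pi-np.pi/2
        col=p[l==i].mean(0).astype(int)
        print('px',ce[i].round(0),'n',s[i,4],'ztop %.1f zmin %.1f'%(zt,q[:,2].min()),'ctr',np.round(r[0],1),'mean',t[:,:2].mean(0).round(1),'size',np.sort(r[1])[::-1].round(1),'ang %.3f'%a,col)
if __name__=='__main__':
    p,d,c=snap('top')
    P=pts(d,c); print('bench z',np.median(P[300:330,500:600,2]))
    comps(p,d,c)
    p,d,c=snap('side'); P=pts(d,c); print('side bench', np.median(P[300:330,300:320,2]))
    comps(p,d,c)
E
python3 meas.py
```

```text
bench z 1.0305637204572804
px [422.  53.] n 916 ztop 169.2 zmin 4.1 ctr [ 869.2 -240. ] mean [ 868.6 -239.5] size [28.6 27.3] ang -0.982 [68 69 66]
px [231.  68.] n 1703 ztop 49.0 zmin 4.0 ctr [856.3 269.8] mean [838.5 275.8] size [160.6  86.6] ang 1.570 [60 61 62]
px [318.  62.] n 1047 ztop 28.3 zmin 4.0 ctr [872.1  21.6] mean [868.   42.8] size [259.6  56.4] ang -1.567 [96 82 66]
px [334. 128.] n 416 ztop 23.5 zmin 4.0 ctr [682.6  -9.1] mean [683.3  -9.5] size [84.5 36.2] ang -0.361 [117  99  74]
px [392. 139.] n 996 ztop 15.5 zmin 4.0 ctr [ 654.3 -166.4] mean [ 653.6 -166.3] size [110.3  65. ] ang -0.246 [104  81  56]
px [268. 192.] n 3104 ztop 150.0 zmin 4.0 ctr [589.  166.3] mean [589.6 165.9] size [31.1 16.8] ang 0.014 [111  95  71]
px [455. 171.] n 1028 ztop 15.7 zmin 4.0 ctr [ 565.2 -333.8] mean [ 564.7 -333.8] size [111.1  65.2] ang -0.483 [103  81  55]
px [192. 169.] n 433 ztop 34.1 zmin 4.1 ctr [572.5 369.8] mean [571.8 368.6] size [55.9 54.5] ang -0.217 [107 107 104]
px [389. 202.] n 1214 ztop 10.2 zmin 4.0 ctr [ 483.  -155.7] mean [ 482.1 -156. ] size [109.1 108.7] ang 1
[... 1165 characters left out ...]
r [682.6 -11.1] mean [681.4 -11.2] size [86.4 40.2] ang -0.301 [121 102  76]
px [408. 227.] n 909 ztop 14.0 zmin 4.0 ctr [ 652.6 -168. ] mean [ 651.7 -169. ] size [111.7  67.1] ang -0.254 [131 107  80]
px [351. 254.] n 1193 ztop 8.5 zmin 4.0 ctr [ 481.8 -158.5] mean [ 480.6 -159.9] size [109.2 108.2] ang 0.466 [152 152 148]
px [298. 296.] n 1326 ztop 14.0 zmin 4.1 ctr [ 311.7 -193.2] mean [ 310.5 -194.5] size [110.2  67.1] ang -0.157 [128 101  69]
px [427. 289.] n 1288 ztop 13.9 zmin 4.0 ctr [ 564.7 -335.3] mean [ 563.5 -336.5] size [110.4  67.7] ang -0.487 [130 104  76]
px [377. 325.] n 1119 ztop 37.2 zmin 4.1 ctr [ 413.1 -345.2] mean [ 411.6 -346.3] size [86.3 28.3] ang 0.416 [120  98  79]
```

```bash
cat > fx.py <<'E'
from h import *
def base(n):
    p,d,c=snap(n); P=pts(d,c)
    m=(d>0)&(P[...,2]>9)&(P[...,2]<24)&(P[...,0]>350)&(P[...,0]<650)&(P[...,1]>60)&(P[...,1]<270)
    q=P[m]; r=cv2.minAreaRect(q[:,:2].astype(np.float32)); b=cv2.boxPoints(r)
    print(n,np.round(r[0],1),np.round(r[1],1),r[2],b.round(1).tolist(),'z',np.median(q[:,2]))
    m=(d>0)&(P[...,2]>125)&(P[...,2]<250)&(P[...,0]>450)&(P[...,0]<700)&(P[...,1]>60)&(P[...,1]<270)
    q=P[m]; q=q[q[:,2]>q[:,2].max()-25]; print('bar',q.mean(0),q.min(0),q.max(0))
base('top'); base('side')
E
cat > plan.py <<'E'
import sys
from h import *
# plan.py x y z_grasp psi : shift in tool axes after the turn
x,y,z,psi=map(float,sys.argv[1:5]); o=robot.observe()
Rm=R.from_quat(o['orientation']); X=Rm.as_matrix()[:,0]; cur=np.arctan2(X[1],X[0])
up=Rm.as_matrix()[:,2]
turn=-((psi-cur+np.pi)%(2*np.pi)-np.pi)
d=np.array([x,y,z+155])-o['ee_pos']
xt=np.array([np.cos(psi),np.sin(psi)]); yt=np.array([np.sin(psi),-np.cos(psi)])
print('t %.2f'%o['t'],'psi %.3f turn about tool z %.3f'%(cur,turn),'shift x %.1f y %.1f z %.1f'%(d[:2]@xt,d[:2]@yt,-d[2]),'grasp',(o['ee_pos']-[0,0,155]).round(1),'zaxis',up.round(4),'open %.1f f'%o['opening'],o['force'].round(1),'gf',o['gripper_force'],'j',o['joints'].round(2))
E
python3 fx.py; python3 plan.py 565 -334.5 100 2.657
```

```text
top [478.7 161.2] [240.1 129.3] 7.0304274559021 [[351.6000061035156, 210.60000610351562], [367.3999938964844, 82.30000305175781], [605.7000122070312, 111.69999694824219], [589.9000244140625, 240.0]] z 15.92172297495972
bar [616.33814207 167.05353372 181.00131465] [606.83228238 140.10358685 162.90523433] [627.63588349 193.59835375 187.65280347]
side [488.5 162.8] [169.6 115.8] 2.120440721511841 [[401.6000061035156, 217.5], [405.79998779296875, 101.9000015258789], [575.4000244140625, 108.0999984741211], [571.0999755859375, 223.8000030517578]] z 14.797054966661904
bar [613.60651481 160.84770356 176.85377117] [604.99924178 136.05891071 161.75556641] [627.17648917 194.45489399 186.61941237]
t 0.35 psi 2.856 turn about tool z 0.199 shift x -769.3 y -596.4 z 149.4 grasp [162.1 551.6 249.4] zaxis [-2.e-04 -5.e-04 -1.e+00] open 85.3 f [-0.  -1.1 -0.1] gf 0.0 j [ 1.13  0.21  1.54 -0.    1.39 -0.15]
```

>>> drive_tool(rows=[[[0,0,0],[0,0,0.1]],[[0,0,0],[0,0,0.1]],[[-38,-29.5,0],[0,0,0]],[[-38,-29.5,0],[0,0,0]],[[-38,-29.5,0],[0,0,0]]], hand=0, grip_force=40)

```text
t: 0.85
ee_pos: [221.8, 418.9, 404.5]
orientation: [0.24, 0.971, -0.0, 0.0]
force: [0.9, -0.1, 0.2]
opening: 85.2
gripper_force: 0.0
```

>>> drive_tool(rows=[[[-38,-29.5,0],[0,0,0]],[[-38,-29.5,0],[0,0,0]],[[-38,-29.5,0],[0,0,0]],[[-38,-29.5,0],[0,0,0]],[[-38,-29.5,0],[0,0,0]]])

```text
t: 1.35
ee_pos: [320.9, 199.3, 405.0]
orientation: [0.24, 0.971, 0.0, 0.001]
force: [1.0, -0.3, -0.5]
opening: 85.3
gripper_force: 0.0
```

>>> drive_tool(rows=[[[-38,-29.5,0],[0,0,0]],[[-38,-29.5,0],[0,0,0]],[[-38,-29.5,0],[0,0,0]],[[-38,-29.5,0],[0,0,0]],[[-38,-29.5,0],[0,0,0]]])

```text
t: 1.85
ee_pos: [420.2, -20.2, 405.1]
orientation: [0.241, 0.971, 0.0, 0.001]
force: [0.9, 0.5, 0.7]
opening: 85.7
gripper_force: 0.0
```

>>> drive_tool(rows=[[[-38,-29.5,0],[0,0,0]],[[-38,-29.5,0],[0,0,0]],[[-38,-29.5,0],[0,0,0]],[[-38,-29.5,0],[0,0,0]],[[0,0,0],[0,0,0]]])

```text
t: 2.35
ee_pos: [500.7, -198.4, 404.4]
orientation: [0.243, 0.97, -0.001, 0.001]
force: [-0.9, 0.0, -0.0]
opening: 85.7
gripper_force: 0.0
```

```bash
python3 plan.py 565 -334.5 60 2.657
cat > fx2.py <<'E'
from h import *
# fixture base: wood colour + height, opened, then long edges
for n in ('top','side'):
    z=np.load('pics/%s0.png.npz'%n); p,d=z['p'],z['d']; c={k:z[k] for k in ('cx','cy','vertical_fov','camera_from_world')}
    P=pts(d,c); hsv=cv2.cvtColor(p,cv2.COLOR_RGB2HSV)
    m=((P[...,2]>9)&(P[...,2]<23)&(hsv[...,1]>70)&(abs(P[...,0]-490)<130)&(abs(P[...,1]-163)<90)).astype(np.uint8)
    m=cv2.morphologyEx(m,cv2.MORPH_OPEN,np.ones((3,3)))
    k=cv2.findContours(m,cv2.RETR_EXTERNAL,cv2.CHAIN_APPROX_NONE)[0]; k=max(k,key=cv2.contourArea)[:,0]
    W=np.array([ray(u,v,15,c)[:2] for u,v in k])
    r=cv2.minAreaRect(W.astype(np.float32)); ctr=np.array(r[0])
    a=0.
    for _ in range(5):
        ax=np.array([np.cos(a),np.sin(a)]); ay=np.array([-ax[1],ax[0]])
        L=(W-ctr)@ax; T=(W-ctr)@ay; s=[]; offs=[]
        for sg in (1,-1):
            e=(sg*T>45)&(abs(L)<70); f=np.polyfit(L[e],T[e],1) if e.sum()>5 else (0,0); s.append(f[0]); offs.append(f[1])
        a+=np.mean(s)
    near=np.percentile(L,3); far=np.percentile(L,97)
    print(n,'rect',r,'ang %.4f slopes'%a,np.round(s,4),'edges y',np.round(offs,1),'x',near,far, 'centreline pt',(ctr+ay*np.mean(offs)).round(1),'near end',(ctr+ay*np.mean(offs)+ax*near).round(1))
E
python3 fx2.py
```

```text
t 2.35 psi 2.651 turn about tool z -0.006 shift x -120.3 y -90.5 z 189.4 grasp [ 500.7 -198.4  249.4] zaxis [ 0.0011 -0.0025 -1.    ] open 85.7 f [-0.9  0.  -0. ] gf 0.0 j [-0.54  0.13  1.63 -0.    1.38 -1.62]
top rect ((489.4708251953125, 164.08270263671875), (167.2073211669922, 108.55891418457031), 0.9244429469108582) ang 0.0086 slopes [ 0.0086 -0.0086] edges y [ 54.2 -51.9] x -83.25251887587038 82.38660275536968 centreline pt [489.5 165.3] near end [406.2 164.6]
side rect ((487.3124694824219, 159.293212890625), (170.18031311035156, 114.84835815429688), 1.335582971572876) ang 0.0190 slopes [ 0.0057 -0.0057] edges y [ 55.3 -53.4] x -84.04604028044355 82.909190898013 centreline pt [487.3 160.2] near end [403.3 158.6]
```

>>> drive_tool(rows=[[[-30,-22.6,20],[0,0,-0.006]],[[-30,-22.6,25],[0,0,0]],[[-30,-22.6,25],[0,0,0]],[[-30,-22.6,25],[0,0,0]],[[0,0,25],[0,0,0]]])

```text
t: 2.85
ee_pos: [564.8, -332.5, 283.8]
orientation: [0.239, 0.971, -0.001, 0.001]
force: [-0.8, -0.5, 0.4]
opening: 85.6
gripper_force: 0.0
```

>>> drive_tool(rows=[[[0,0,0],[0,0,0]],[[0,0,0],[0,0,0]]])

```text
t: 3.05
ee_pos: [563.5, -328.1, 284.2]
orientation: [0.237, 0.971, 0.001, -0.001]
force: [1.0, 0.2, 0.6]
opening: 85.1
gripper_force: 0.0
```

```bash
python3 plan.py 565 -334.5 20 2.657
python3 - <<'E'
from meas import *
p,d,c=snap('wrist','w1.png'); comps(p,d,c,zmin=5,zmax=60,win=(400,700,-450,-200))
E
```

```text
t 3.05 psi 2.662 turn about tool z 0.005 shift x -4.3 y -4.9 z 109.2 grasp [ 563.5 -328.1  129.2] zaxis [-0.0017  0.0017 -1.    ] open 85.1 f [1.  0.2 0.6] gf 0.0 j [-0.66  0.48  1.44  0.    1.22 -1.75]
px [221.  60.] n 7264 ztop 35.1 zmin 5.0 ctr [ 424.9 -339.2] mean [ 426.8 -338.4] size [66.2 28. ] ang 0.420 [50 36 24]
px [414.  42.] n 186 ztop 6.2 zmin 5.0 ctr [ 482.6 -204.9] mean [ 482.1 -203.7] size [30.4 10.4] ang -0.048 [139 141 138]
px [313. 206.] n 8573 ztop 11.5 zmin 5.3 ctr [ 566.2 -334.1] mean [ 562.6 -332.2] size [110.2  65.2] ang -0.477 [113  90  65]
px [493. 254.] n 389 ztop 11.5 zmin 5.0 ctr [ 677.1 -205.5] mean [ 682.7 -204.1] size [45.5 11.1] ang -0.015 [89 71 50]
```

View pics/w1.png

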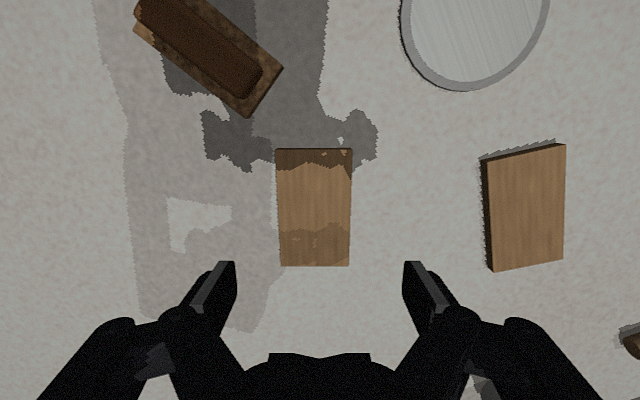

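>>> drive_tool(rows=[[[-5,-4.1,24],[0,0,0]],[[0,0,25],[0,0,0]],[[0,0,25],[0,0,0]],[[0,0,20],[0,0,0]],[[0,0,10],[0,0,0]]])

```text
t: 3.6
ee_pos: [566.4, -334.1, 181.2]
orientation: [0.237, 0.971, -0.0, 0.0]
force: [-0.1, 0.8, 0.3]
opening: 85.0
gripper_force: 0.0
```

```bash
python3 plan.py 566 -334.1 20 2.664
python3 - <<'E'
from meas import *
p,d,c=snap('wrist','w2.png'); P=pts(d,c)
for u,v in((228,266),(232,272),(408,266),(404,272),(220,275),(420,275)): print(u,v,P[v,u].round(1),p[v,u])
comps(p,d,c,zmin=5,zmax=14,win=(400,700,-450,-200))
E
```

```text
t 3.60 psi 2.663 turn about tool z -0.001 shift x 0.4 y -0.2 z 6.2 grasp [ 566.4 -334.1   26.2] zaxis [ 3.e-04 -1.e-04 -1.e+00] open 85.0 f [-0.1  0.8  0.3] gf 0.0 j [-0.66  0.62  1.47  0.    1.05 -1.76]
228 266 [ 538.2 -367.2   28.2] [0 3 6]
232 272 [ 543.2 -369.4   24.6] [29 26 26]
408 266 [ 578.2 -291.4   27.2] [17  9 10]
404 272 [ 583.4 -294.2   22.8] [0 0 0]
220 275 [ 537.3 -367.7   37. ] [34 38 34]
420 275 [ 578.6 -288.7   36.5] [70 70 69]
px [182.  49.] n 6146 ztop 13.3 zmin 5.0 ctr [ 429.9 -337. ] mean [ 447.1 -337.5] size [69.7 50. ] ang 0.425 [67 52 36]
px [515.  14.] n 230 ztop 6.1 zmin 5.0 ctr [ 499.1 -204.2] mean [ 499.7 -204. ] size [13.9  9.2] ang 0.249 [149 149 145]
px [318. 250.] n 21942 ztop 11.4 zmin 5.0 ctr [ 566.1 -334. ] mean [ 560.1 -330.8] size [110.6  65.3] ang -0.476 [108  86  63]
px [601. 326.] n 1111 ztop 11.3 zmin 5.0 ctr [ 676.3 -205.6] mean [ 681.3 -204.3] size [47.1 11.6] ang -0.010 [93 74 54]
```

View pics/w2.png

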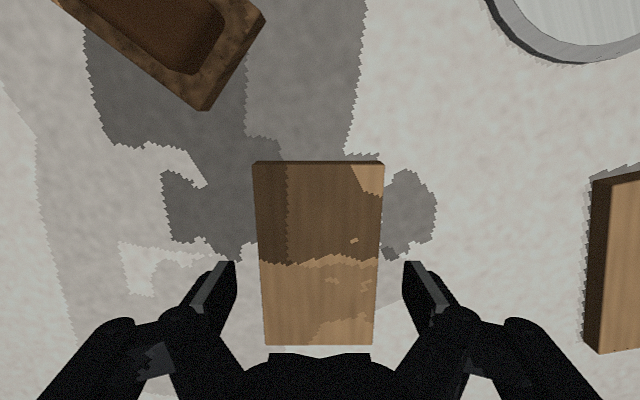

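>>> drive_tool(rows=[[[0,0,7],[0,0,0]],[[0,0,5.5],[0,0,0]],[[0,0,0],[0,0,0]]])

```text
t: 3.95
ee_pos: [566.4, -335.0, 168.6]
orientation: [0.238, 0.971, -0.0, 0.0]
force: [-0.7, -0.9, 0.5]
opening: 85.1
gripper_force: 0.0
```

>>> drive_tool(rows=[[[0,0,0],[0,0,0]],[[0,0,0],[0,0,0]],[[0,0,0],[0,0,0]],[[0,0,0],[0,0,0]],[[0,0,0],[0,0,0]]], hand=1, grip_force=30)

```text
t: 4.45
ee_pos: [566.7, -335.4, 169.1]
orientation: [0.238, 0.971, -0.0, 0.001]
force: [0.9, 0.7, 4.1]
opening: 64.2
gripper_force: 34.4
```

>>> drive_tool(rows=[[[0,0,0],[0,0,0]],[[0,0,0],[0,0,0]],[[0,0,0],[0,0,0]],[[0,0,0],[0,0,0]],[[0,0,0],[0,0,0]]])

```text
t: 4.95
ee_pos: [566.7, -335.4, 169.1]
orientation: [0.238, 0.971, -0.0, 0.001]
force: [0.4, 0.8, 6.5]
opening: 63.9
gripper_force: 34.5
```

>>> drive_tool(rows=[[[0,0,-20],[0,0,0]],[[0,0,-40],[0,0,-0.124]],[[0,0,-40],[0,0,-0.124]],[[0,0,-10],[0,0,-0.124]],[[0,0,0],[0,0,-0.124]]])

```text
t: 5.45
ee_pos: [567.0, -335.6, 281.2]
orientation: [-0.011, 1.0, -0.002, 0.002]
force: [0.0, 0.6, -1.3]
opening: 64.0
gripper_force: 33.9
```

>>> drive_tool(rows=[[[0,0,0],[0,0,0]],[[0,0,0],[0,0,0]]])

```text
t: 5.65
ee_pos: [565.7, -334.7, 276.8]
orientation: [-0.007, 1.0, 0.001, -0.001]
force: [0.3, 0.1, -1.0]
opening: 64.1
gripper_force: 33.9
```

```bash
python3 plan.py 473.5 162.5 100 3.16
```

```text
t 5.65 psi -3.128 turn about tool z -0.005 shift x 83.1 y 498.8 z 21.8 grasp [ 565.7 -334.7  121.8] zaxis [-0.0021  0.0017 -1.    ] open 64.1 f [ 0.3  0.1 -1. ] gf 33.89236807823181 j [-0.67  0.5   1.43  0.    1.22 -2.25]
```

>>> drive_tool(rows=[[[11,40,0],[0,0,-0.005]],[[11,46,0],[0,0,0]],[[11,46,0],[0,0,0]],[[11,46,0],[0,0,0]],[[11,46,0],[0,0,0]]])

```text
t: 6.15
ee_pos: [505.5, -110.4, 277.0]
orientation: [-0.009, 1.0, 0.001, -0.001]
force: [0.0, 0.2, -1.3]
opening: 64.0
gripper_force: 33.9
```

>>> drive_tool(rows=[[[11,46,-10],[0,0,0]],[[11,46,-10],[0,0,0]],[[6,40,-10],[0,0,0]],[[0,20,-10],[0,0,0]],[[0,0,0],[0,0,0]]])

```text
t: 6.65
ee_pos: [475.2, 41.5, 318.7]
orientation: [-0.012, 1.0, 0.0, 0.001]
force: [0.7, -0.0, -0.7]
opening: 64.1
gripper_force: 33.9
```

>>> drive_tool(rows=[[[0,0,0],[0,0,0]],[[0,0,0],[0,0,0]]])

```text
t: 6.85
ee_pos: [475.4, 38.3, 317.2]
orientation: [-0.01, 1.0, -0.0, -0.001]
force: [0.8, 0.2, -0.8]
opening: 64.2
gripper_force: 33.9
```

```bash
python3 plan.py 473.5 162.5 100 3.16
python3 - <<'E'
from h import *
snap('wrist','w3.png')
E
```

```text
t 6.85 psi -3.122 turn about tool z 0.001 shift x -0.4 y 124.2 z 62.2 grasp [475.4  38.3 162.2] zaxis [-1.8e-03 -3.0e-04 -1.0e+00] open 64.2 f [ 0.8  0.2 -0.8] gf 33.91085207462311 j [-0.1   0.09  1.87 -0.    1.19 -1.69]
```

View pics/w3.png

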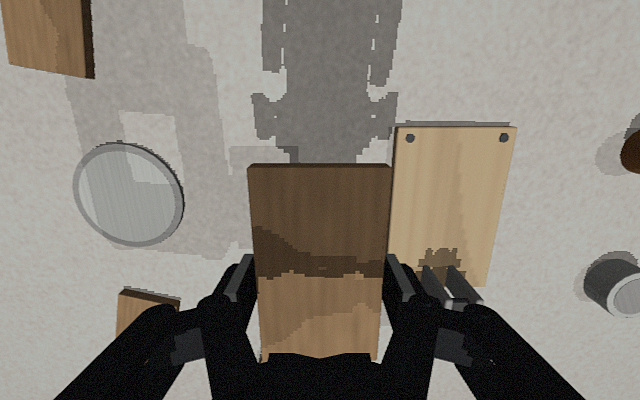

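Run:
```python
from h import *
z=np.load('pics/w3.png.npz'); p,d=z['p'],z['d']; c={k:z[k] for k in ('cx','cy','vertical_fov','camera_from_world')}
P=pts(d,c); g=P[60:380,:]; 
m=((P[...,2]>12)&(P[...,2]<18)&(P[...,1]>60)&(P[...,1]<260)).astype(np.uint8)
m=cv2.morphologyEx(m,cv2.MORPH_OPEN,np.ones((3,3)))
Q=P[m>0]; print('bench',np.median(P[20:100,400:600,2]),'base z',np.median(Q[:,2]))
# left/right/near edges per row / col
rows=range(150,240); Lp=[];Rp=[]
for v in rows:
    u=np.flatnonzero(m[v,390:530])+390
    if len(u)>20: Lp.append(ray(u[0]-.5,v,15,c)[:2]); Rp.append(ray(u[-1]+.5,v,15,c)[:2])
N=[]
for u in range(415,500):
    v=np.flatnonzero(m[:,u]); N.append(ray(u,v[0]-.5,15,c)[:2])
Lp,Rp,N=map(np.array,(Lp,Rp,N))
fl=np.polyfit(Lp[:,0],Lp[:,1],1); fr=np.polyfit(Rp[:,0],Rp[:,1],1); fn=np.polyfit(N[:,1],N[:,0],1)
print('slopes',fl[0],fr[0],-fn[0],'y at 480',np.polyval(fl,480),np.polyval(fr,480),'near x at 162',np.polyval(fn,162))
a=(fl[0]+fr[0]-fn[0])/3
y0=lambda x:(np.polyval(fl,x)+np.polyval(fr,x))/2
x=np.polyval(fn,162)+70; print('origin',x,y0(x),'a',a)
m=((P[...,2]>4)&(P[...,2]<9)&(P[...,1]<-60)&(P[...,1]>-260)&(P[...,0]>400)&(P[...,0]<560)).astype(np.uint8)
k=max(cv2.findContours(m,0,1)[0],key=cv2.contourArea)[:,0]; W=np.array([ray(u,v,6,c)[:2] for u,v in k]).astype(np.float32)
print('plate',cv2.minEnclosingCircle(W),cv2.fitEllipse(W))
m=((P[...,2]>60)&(abs(P[...,0]-475)<80)&(abs(P[...,1]-38)<45)).astype(np.uint8); m[270:]=0
q=P[m>0]; print('held z',np.percentile(q[:,2],[1,50,99]),'near x',np.percentile(q[:,0],1),'y',np.percentile(q[:,1],[1,99]))
q=P[168:200,252:388].reshape(-1,3); f=np.polyfit(q[:,0],q[:,2],1);print('pitch slope',np.linalg.lstsq(np.c_[q[:,:2],np.ones(len(q))],q[:,2],rcond=None)[0])
```

```text
bench -1.3038911749439421 base z 13.799036296204292
slopes 0.029921338909860064 0.022340686520399652 0.019910303421905126 y at 480 109.62777542449693 217.92759954204314 near x at 162 407.22967251528513
origin 477.22967251528513 163.70529602054188 a 0.024057442950721614
plate ((483.4937744140625, -154.90762329101562), 54.80207443237305) ((483.6214904785156, -155.07281494140625), (107.21910095214844, 107.42185974121094), 166.99954223632812)
held z [150.80959089 158.93597094 285.22663441] near x 395.28160302888494 y [ 2.85903995 73.49890462]
pitch slope [-7.72822603e-01 -1.51695290e-02  4.89741662e+02]
```

>>> drive_tool(rows=[[[-1,30,0],[0,0,-0.003]],[[-1,35,0],[0,0,0]],[[-1,35,20],[0,0,0]],[[-0.4,25.2,20],[0,0,0]],[[0,0,20],[0,0,0]]])

```text
t: 7.4
ee_pos: [476.2, 165.8, 257.1]
orientation: [-0.013, 1.0, 0.0, -0.0]
force: [0.6, -0.9, -1.4]
opening: 64.2
gripper_force: 33.9
```

>>> drive_tool(rows=[[[0,0,20],[0,0,0]],[[0,0,15],[0,0,0]],[[0,0,0],[0,0,0]],[[0,0,0],[0,0,0]]])

```text
t: 7.8
ee_pos: [476.2, 163.6, 222.7]
orientation: [-0.011, 1.0, -0.0, -0.001]
force: [-0.4, -0.1, -0.3]
opening: 64.0
gripper_force: 33.9
```

```bash
python3 plan.py 476 163.5 30.5 3.164
```

```text
t 7.80 psi -3.119 turn about tool z 0.000 shift x 0.2 y -0.0 z 37.2 grasp [476.2 163.6  67.7] zaxis [-1.3e-03 -3.0e-04 -1.0e+00] open 64.0 f [-0.4 -0.1 -0.3] gf 33.908026814460754 j [ 0.16  0.29  1.86 -0.    0.99 -1.43]
```

>>> drive_tool(rows=[[[0,0,15],[0,0,0]],[[0,0,12],[0,0,0]],[[0,0,7],[0,0,0]],[[0,0,3.5],[0,0,0]],[[0,0,0],[0,0,0]]])

```text
t: 8.3
ee_pos: [475.8, 164.3, 185.3]
orientation: [-0.012, 1.0, -0.0, -0.0]
force: [0.7, -0.2, -1.4]
opening: 63.9
gripper_force: 33.9
```

>>> drive_tool(rows=[[[0,0,0],[0,0,0]],[[0,0,0],[0,0,0]],[[0,0,0],[0,0,0]],[[0,0,0],[0,0,0]],[[0,0,0],[0,0,0]]], hand=0)

```text
t: 8.8
ee_pos: [476.1, 164.5, 185.9]
orientation: [-0.012, 1.0, 0.0, 0.0]
force: [0.3, 0.1, 0.2]
opening: 85.3
gripper_force: 0.0
```

>>> drive_tool(rows=[[[0,0,-10],[0,0,0]],[[0,0,-20],[0,0,0]],[[0,0,-40],[0,0,0]],[[0,0,-40],[0,0,0]],[[0,0,-20],[0,0,0]]])

```text
t: 9.3
ee_pos: [477.1, 164.6, 320.3]
orientation: [-0.012, 1.0, 0.001, 0.003]
force: [-0.2, 0.1, 1.1]
opening: 85.0
gripper_force: 0.0
```

>>> drive_tool(rows=[[[0,0,0],[0,0,0]],[[0,0,0],[0,0,0]]])

```text
t: 9.5
ee_pos: [475.8, 164.4, 316.2]
orientation: [-0.012, 1.0, 0.0, 0.001]
force: [-0.9, 0.0, -0.5]
opening: 85.5
gripper_force: 0.0
```

```bash
python3 plan.py 682.5 -10 100 2.8
python3 - <<'E'
from h import *
from meas import comps
p,d,c=snap('wrist','w4.png'); comps(p,d,c,zmin=21,zmax=36,win=(380,560,80,250))
P=pts(d,c); print('bench',np.median(P[10:60,300:330,2]))
m=((P[...,2]>10)&(P[...,2]<18)&(abs(P[...,1]-163)<90)&(P[...,0]>390)&(P[...,0]<540)).astype(np.uint8)
m=cv2.morphologyEx(m,cv2.MORPH_OPEN,np.ones((3,3)))
q=P[m>0][:,:2].astype(np.float32); print('base rect',cv2.minAreaRect(q), 'near edge x',np.percentile(q[:,0],1))
E
```

```text
t 9.50 psi -3.117 turn about tool z 0.366 shift x -253.1 y -95.1 z 61.2 grasp [475.8 164.4 161.2] zaxis [ 1.1e-03  2.0e-04 -1.0e+00] open 85.5 f [-0.9  0.  -0.5] gf 0.0 j [ 0.16  0.15  1.8  -0.    1.19 -1.43]
px [318. 193.] n 7816 ztop 26.6 zmin 21.0 ctr [474.8 164.3] mean [471.  164.2] size [109.4  65.1] ang 0.026 [116  93  67]
bench -1.392826846624672
base rect ((473.94647216796875, 164.62997436523438), (133.8463134765625, 110.30194854736328), 1.2050583362579346) near edge x 407.57706
```

View pics/w4.png

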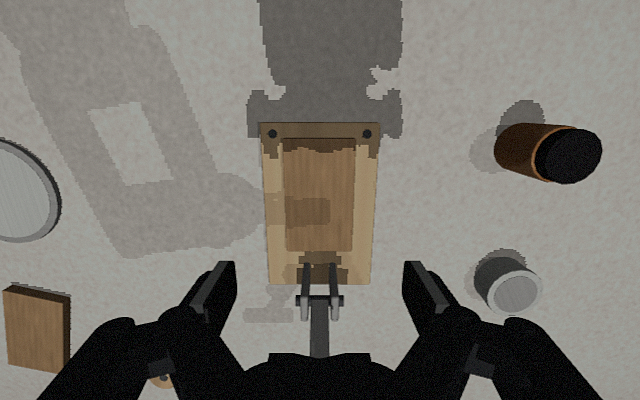

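>>> drive_tool(rows=[[[0,-35,0],[0,0,0]],[[0,-45,0],[0,0,0]],[[0,-45,0],[0,0,0]],[[-20,-40,0],[0,0,0]],[[-45,-14.4,0],[0,0,0]]])

```text
t: 10.05
ee_pos: [542.9, -16.3, 312.8]
orientation: [-0.01, 1.0, 0.0, -0.004]
force: [0.2, 0.4, 0.6]
opening: 85.5
gripper_force: 0.0
```

>>> drive_tool(rows=[[[-45,0,0],[0,0,0]],[[-45,0,0],[0,0,0]],[[-40,0,0],[0,0,0]],[[-7,0,0],[0,0,0.12]],[[0,0,15],[0,0,0.12]]])

```text
t: 10.55
ee_pos: [684.1, -10.2, 299.6]
orientation: [0.11, 0.994, 0.0, 0.001]
force: [0.2, 0.1, -0.0]
opening: 85.4
gripper_force: 0.0
```

>>> drive_tool(rows=[[[0,0,15],[0,0,0.115]],[[0,0,0],[0,0,0]],[[0,0,0],[0,0,0]]])

```text
t: 10.85
ee_pos: [681.5, -10.0, 283.4]
orientation: [0.163, 0.987, -0.0, -0.002]
force: [-0.2, 0.9, 0.7]
opening: 85.5
gripper_force: 0.0
```

```bash
cat > wm.py <<'E'
import sys
from meas import *
# wm.py name zmin zmax cx cy half
a=list(map(float,sys.argv[2:])); p,d,c=snap('wrist',sys.argv[1])
comps(p,d,c,a[0],a[1],(a[2]-a[4],a[2]+a[4],a[3]-a[4],a[3]+a[4]))
E
python3 plan.py 682.5 -10 100 2.81; python3 wm.py w5.png 4 30 682 -10 90
```

```text
t 10.85 psi 2.813 turn about tool z 0.003 shift x -0.9 y 0.3 z 28.4 grasp [681.5 -10.  128.4] zaxis [-4.4e-03  6.0e-04 -1.0e+00] open 85.5 f [-0.2  0.9  0.7] gf 0.0 j [-0.14  0.54  1.36 -0.    1.25 -1.38]
px [320. 209.] n 3712 ztop 19.6 zmin 4.0 ctr [684.4  -9.2] mean [682.3  -8.5] size [85.8 36. ] ang -0.366 [131 111  85]
```

>>> drive_tool(rows=[[[0,0,10],[0,0,0.037]],[[-2.1,1.5,30],[0,0,0]],[[0,0,30],[0,0,0]],[[0,0,20],[0,0,0]],[[0,0,12],[0,0,0]]])

```text
t: 11.4
ee_pos: [684.2, -9.3, 182.2]
orientation: [0.182, 0.983, -0.0, -0.001]
force: [0.4, -0.2, 0.4]
opening: 85.6
gripper_force: 0.0
```

```bash
python3 plan.py 684 -9.3 19 2.776; python3 wm.py w6.png 4 30 682 -10 60
```

```text
t 11.40 psi 2.775 turn about tool z -0.001 shift x 0.2 y -0.0 z 8.2 grasp [684.2  -9.3  27.2] zaxis [-2.e-03  3.e-04 -1.e+00] open 85.6 f [ 0.4 -0.2  0.4] gf 0.0 j [-0.14  0.67  1.39 -0.    1.09 -1.34]
px [318. 262.] n 9641 ztop 19.5 zmin 4.0 ctr [684.7  -9.2] mean [680.8  -7.8] size [87.1 36.3] ang -0.359 [111  94  72]
px [230. 276.] n 304 ztop 29.2 zmin 20.3 ctr [668.5 -48.9] mean [665.8 -48.7] size [23.3  6.6] ang -0.082 [17 18 17]
px [407. 277.] n 308 ztop 29.3 zmin 19.8 ctr [699.3  31.3] mean [697.   33.1] size [23.3  7.1] ang -0.661 [31 31 30]
```

>>> drive_tool(rows=[[[0,0,8],[0,0,0]],[[0,0,0],[0,0,0]]])

```text
t: 11.65
ee_pos: [685.0, -9.5, 176.0]
orientation: [0.183, 0.983, 0.0, 0.0]
force: [-0.4, 0.1, 0.5]
opening: 85.1
gripper_force: 0.0
```

>>> drive_tool(rows=[[[0,0,0],[0,0,0]],[[0,0,0],[0,0,0]],[[0,0,0],[0,0,0]],[[0,0,0],[0,0,0]],[[0,0,0],[0,0,0]]], hand=1)

```text
t: 12.15
ee_pos: [685.2, -9.5, 176.7]
orientation: [0.183, 0.983, 0.0, 0.001]
force: [-0.8, -0.1, 2.2]
opening: 35.3
gripper_force: 31.5
```

>>> drive_tool(rows=[[[0,0,0],[0,0,0]],[[0,0,0],[0,0,0]],[[0,0,0],[0,0,0]],[[0,0,0],[0,0,0]],[[0,0,0],[0,0,0]]])

```text
t: 12.65
ee_pos: [685.3, -9.4, 176.6]
orientation: [0.183, 0.983, 0.0, 0.001]
force: [-0.7, 0.6, 5.6]
opening: 35.0
gripper_force: 31.8
```

>>> drive_tool(rows=[[[0,0,-20],[0,0,0]],[[0,0,-40],[0,0,-0.13]],[[0,0,-40],[0,0,-0.13]],[[0,0,-30],[0,0,-0.13]],[[0,0,0],[0,0,0]]])

```text
t: 13.15
ee_pos: [686.6, -9.6, 311.6]
orientation: [-0.012, 1.0, -0.001, 0.005]
force: [0.9, 0.5, -0.6]
opening: 35.1
gripper_force: 31.1
```

>>> drive_tool(rows=[[[0,0,0],[0,0,0]],[[0,0,0],[0,0,0]]])

```text
t: 13.35
ee_pos: [683.7, -9.3, 302.7]
orientation: [-0.011, 1.0, 0.0, -0.003]
force: [0.7, 0.5, -0.7]
opening: 35.3
gripper_force: 31.1
```

```bash
python3 plan.py 477 164.3 100 3.164
```

```text
t 13.35 psi -3.120 turn about tool z -0.001 shift x 202.7 y 178.2 z 47.7 grasp [683.7  -9.3 147.7] zaxis [-5.2e-03  7.0e-04 -1.0e+00] open 35.3 f [ 0.7  0.5 -0.7] gf 31.07226312160492 j [-0.14  0.52  1.34 -0.    1.29 -1.73]
```

>>> drive_tool(rows=[[[40,0,0],[0,0,0]],[[45,0,0],[0,0,0]],[[45,0,0],[0,0,0]],[[45,10,0],[0,0,0]],[[23,38,0],[0,0,0]]])

```text
t: 13.85
ee_pos: [481.6, 32.8, 302.3]
orientation: [-0.008, 1.0, -0.0, -0.004]
force: [0.9, 0.5, -0.9]
opening: 35.4
gripper_force: 31.1
```

>>> drive_tool(rows=[[[5,45,0],[0,0,0]],[[0,45,0],[0,0,0]],[[0,35,10],[0,0,0]],[[0,5,20],[0,0,0]],[[0,0,20],[0,0,0]]])

```text
t: 14.35
ee_pos: [476.6, 165.6, 253.3]
orientation: [-0.012, 1.0, -0.0, -0.002]
force: [-0.5, -1.0, -1.1]
opening: 35.5
gripper_force: 31.1
```

>>> drive_tool(rows=[[[0,0,0],[0,0,0]],[[0,0,0],[0,0,0]]])

```text
t: 14.55
ee_pos: [477.0, 163.8, 254.0]
orientation: [-0.011, 1.0, -0.0, -0.002]
force: [0.6, 0.1, -0.9]
opening: 35.4
gripper_force: 31.1
```

```bash
python3 plan.py 476.6 164.3 49.5 3.164
```

```text
t 14.55 psi -3.120 turn about tool z -0.001 shift x 0.4 y 0.5 z 49.5 grasp [477.  163.8  99. ] zaxis [-4.3e-03 -7.0e-04 -1.0e+00] open 35.4 f [ 0.6  0.1 -0.9] gf 31.056981682777405 j [ 0.16  0.24  1.84 -0.    1.06 -1.43]
```

>>> drive_tool(rows=[[[0,0.5,20],[0,0,0]],[[0,0,15],[0,0,0]],[[0,0,10],[0,0,0]],[[0,0,4],[0,0,0]],[[0,0,0],[0,0,0]]])

```text
t: 15.05
ee_pos: [478.0, 164.3, 206.6]
orientation: [-0.011, 1.0, -0.0, -0.0]
force: [-0.8, -0.1, -0.1]
opening: 35.2
gripper_force: 31.1
```

>>> drive_tool(rows=[[[0,0,0],[0,0,0]],[[0,0,0],[0,0,0]],[[0,0,0],[0,0,0]],[[0,0,0],[0,0,0]],[[0,0,0],[0,0,0]]], hand=0)

```text
t: 15.55
ee_pos: [477.9, 164.6, 207.0]
orientation: [-0.011, 1.0, 0.0, 0.0]
force: [0.6, -0.4, -0.2]
opening: 85.4
gripper_force: 0.0
```

>>> drive_tool(rows=[[[0,0,-10],[0,0,0]],[[0,0,-20],[0,0,0]],[[0,0,-40],[0,0,0]],[[0,0,-40],[0,0,0]],[[0,0,0],[0,0,0]]])

```text
t: 16.05
ee_pos: [480.6, 165.1, 323.9]
orientation: [-0.011, 1.0, 0.001, 0.007]
force: [1.0, 1.1, 0.2]
opening: 85.6
gripper_force: 0.0
```

>>> drive_tool(rows=[[[0,0,0],[0,0,0]],[[0,0,0],[0,0,0]]])

```text
t: 16.25
ee_pos: [477.1, 164.4, 315.8]
orientation: [-0.011, 1.0, -0.0, -0.001]
force: [1.1, 0.2, -0.1]
opening: 85.7
gripper_force: 0.0
```

```bash
python3 plan.py 477 164.3 100 3.164
python3 - <<'E'
from meas import *
p,d,c=snap('wrist','w7.png')
W=(380,560,80,250); comps(p,d,c,40,56,W); comps(p,d,c,21,34,W)
P=pts(d,c); m=(P[...,2]>120)&(P[...,0]>540)&(P[...,0]<700); q=P[m]
if len(q): print(q.min(0),q.max(0))
E
```

```text
t 16.25 psi -3.119 turn about tool z -0.000 shift x 0.1 y -0.1 z 60.8 grasp [477.1 164.4 160.8] zaxis [-2.1e-03 -4.0e-04 -1.0e+00] open 85.7 f [ 1.1  0.2 -0.1] gf 0.0 j [ 0.16  0.15  1.8  -0.    1.19 -1.43]
px [318. 204.] n 3554 ztop 46.6 zmin 40.1 ctr [477.3 164.3] mean [475.2 164.2] size [85.7 36. ] ang 0.031 [136 119  93]
px [305. 281.] n 69 ztop 54.2 zmin 40.3 ctr [550.  153.1] mean [549.9 152.9] size [6.7 2.4] ang 1.493 [46 46 43]
px [333. 281.] n 69 ztop 55.1 zmin 40.4 ctr [549.2 179.9] mean [549.1 179.7] size [6.7 2.4] ang 1.548 [40 40 39]
px [319. 184.] n 4274 ztop 26.6 zmin 23.0 ctr [475.  164.2] mean [462.9 164. ] size [109.7  65.2] ang 0.023 [107  85  61]
```

View pics/w7.png

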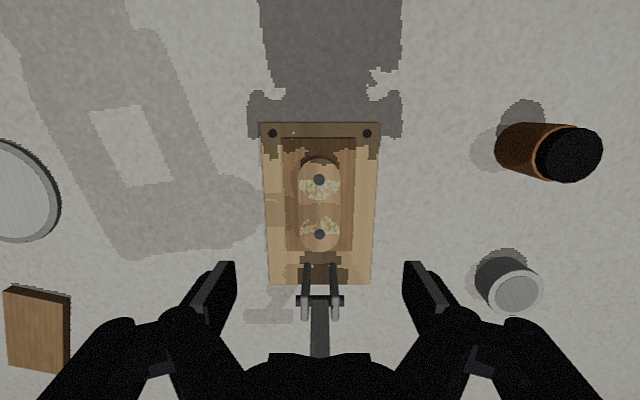

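>>> drive_tool(rows=[[[0,0,-30],[0,0,0]],[[0,0,-40],[0,0,0]],[[-10,0,-20],[0,0,0]],[[-35,0,0],[0,0,0]],[[-40,0,0],[0,0,0]]], hand=1)

```text
t: 16.8
ee_pos: [563.1, 166.7, 406.4]
orientation: [-0.011, 1.0, -0.0, -0.001]
force: [-0.2, 0.1, 0.0]
opening: 12.3
gripper_force: 0.0
```

>>> drive_tool(rows=[[[-40,0,0],[0,0,0]],[[-40,0,0],[0,0,0]],[[-13,0,0],[0,0,0]],[[0,0,0],[0,0,0]],[[0,0,0],[0,0,0]]])

```text
t: 17.3
ee_pos: [655.3, 168.4, 404.3]
orientation: [-0.011, 1.0, -0.0, -0.002]
force: [0.4, 0.2, -1.3]
opening: 0.1
gripper_force: 0.0
```

```bash
python3 plan.py 655 168.2 186 3.164
```

```text
t 17.30 psi -3.119 turn about tool z -0.000 shift x 0.4 y -0.2 z 63.3 grasp [655.3 168.4 249.3] zaxis [-4.5e-03 -4.0e-04 -1.0e+00] open 0.1 f [ 0.4  0.2 -1.3] gf 0.0 j [ 0.12  0.42  1.26  0.    1.46 -1.47]
```

>>> drive_tool(rows=[[[0,0,25],[0,0,0]],[[0,0,25],[0,0,0]],[[0,0,13],[0,0,0]],[[0,0,0],[0,0,0]],[[4,0,0],[0,0,0]]])

```text
t: 17.8
ee_pos: [651.7, 168.5, 344.2]
orientation: [-0.011, 1.0, 0.0, 0.0]
force: [0.3, 0.5, 1.6]
opening: 0.1
gripper_force: 0.0
```

>>> drive_tool(rows=[[[5,0,0],[0,0,0]],[[5,0,0],[0,0,0]],[[5,0,0],[0,0,0]],[[5,0,0],[0,0,0]],[[5,0,0],[0,0,0]]])

```text
t: 18.3
ee_pos: [626.9, 167.8, 345.0]
orientation: [-0.011, 1.0, 0.0, 0.001]
force: [2.4, 0.3, 0.7]
opening: 0.1
gripper_force: 1.0
```

>>> drive_tool(rows=[[[6,0,0],[0,0,0]],[[6,0,0],[0,0,0]],[[6,0,0],[0,0,0]],[[6,0,0],[0,0,0]],[[6,0,0],[0,0,0]]])

```text
t: 18.8
ee_pos: [596.1, 167.2, 343.3]
orientation: [-0.011, 1.0, -0.0, -0.001]
force: [1.1, -0.3, 1.5]
opening: -0.2
gripper_force: 0.5
```

Contact is felt (about 2 N); keep pushing.

>>> drive_tool(rows=[[[6,0,0],[0,0,0]],[[6,0,0],[0,0,0]],[[6,0,0],[0,0,0]],[[6,0,0],[0,0,0]],[[6,0,0],[0,0,0]]])

```text
t: 19.3
ee_pos: [566.2, 166.5, 343.5]
orientation: [-0.011, 1.0, -0.0, -0.0]
force: [0.3, 0.2, -0.6]
opening: -0.0
gripper_force: 0.3
```

>>> drive_tool(rows=[[[6,0,0],[0,0,0]],[[6,0,0],[0,0,0]],[[6,0,0],[0,0,0]],[[6,0,0],[0,0,0]],[[6,0,0],[0,0,0]]])

```text
t: 19.8
ee_pos: [536.3, 165.8, 343.7]
orientation: [-0.011, 1.0, -0.0, -0.0]
force: [0.7, 0.6, 0.3]
opening: -0.0
gripper_force: 0.2
```

>>> drive_tool(rows=[[[0,0,0],[0,0,0]],[[0,0,-10],[0,0,0]],[[0,0,-20],[0,0,0]],[[0,0,-30],[0,0,0]],[[0,0,0],[0,0,0]]])

```text
t: 20.3
ee_pos: [538.6, 166.1, 409.6]
orientation: [-0.011, 1.0, 0.001, 0.005]
force: [1.0, -0.5, 1.0]
opening: 0.3
gripper_force: 0.0
```

```bash
python3 plan.py 571 368 100 2.97;  python3 - <<'E'
from h import *
p,d,c=snap('side'); cv2.imwrite('pics/s1.png',cv2.cvtColor(cv2.resize(p[60:240,180:440],None,fx=2,fy=2),cv2.COLOR_RGB2BGR))
E
```

```text
t 20.30 psi -3.119 turn about tool z 0.194 shift x 2.6 y 204.5 z 154.6 grasp [538.6 166.1 254.6] zaxis [ 0.0108  0.0016 -0.9999] open 0.3 f [ 1.  -0.5  1. ] gf 0.0 j [ 0.15  0.18  1.57  0.    1.39 -1.45]
```

View pics/s1.png

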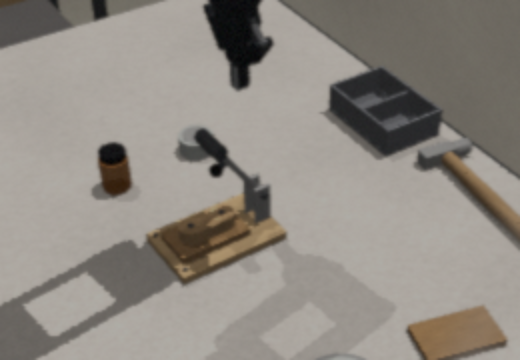

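>>> drive_tool(rows=[[[-7,35,0],[0,0,0]],[[-10,45,0],[0,0,0]],[[-10,45,0],[0,0,0]],[[-10,45,20],[0,0,0]],[[0,31,30],[0,0,0]]], hand=0)

```text
t: 20.85
ee_pos: [570.5, 370.3, 355.0]
orientation: [-0.012, 1.0, 0.001, 0.003]
force: [0.1, 0.2, -0.6]
opening: 72.3
gripper_force: 0.0
```

>>> drive_tool(rows=[[[0,0,35],[0,0,0]],[[0,0,35],[0,0,0]],[[0,0,0],[0,0,0]],[[0,0,0],[0,0,0]],[[0,0,0],[0,0,0]]])

```text
t: 21.35
ee_pos: [570.4, 367.6, 286.3]
orientation: [-0.011, 1.0, 0.001, 0.002]
force: [-0.1, -0.2, 0.2]
opening: 85.6
gripper_force: 0.0
```

```bash
cat > circ.py <<'E'
import sys
from h import *
# circ.py file z cx cy half : circle centre of the top face at height z by wrist depth
f,(z,cx,cy,h)=sys.argv[1],map(float,sys.argv[2:6]); p,d,c=snap('wrist',f); P=pts(d,c)
m=((abs(P[...,2]-z)<5)&(abs(P[...,0]-cx)<h)&(abs(P[...,1]-cy)<h)).astype(np.uint8)
k=max(cv2.findContours(m,0,1)[0],key=cv2.contourArea)[:,0]; W=np.array([ray(u,v,z,c)[:2] for u,v in k]).astype(np.float32)
print('top z',np.median(P[m>0][:,2]),'circle',cv2.minEnclosingCircle(W),'px',k.mean(0))
E
python3 plan.py 571 368 20 3.164; python3 circ.py w8.png 30 571 368 50
```

```text
t 21.35 psi -3.120 turn about tool z -0.001 shift x -0.6 y 0.4 z 111.3 grasp [570.4 367.6 131.3] zaxis [ 0.0037  0.0018 -1.    ] open 85.6 f [-0.1 -0.2  0.2] gf 0.0 j [ 0.45  0.53  1.37  0.    1.24 -1.15]
top z 29.005357470418517 circle ((572.0987548828125, 370.1996154785156), 28.80099105834961) px [321.38095238 211.35449735]
```

>>> drive_tool(rows=[[[-1.7,2.6,25],[0,0,0]],[[0,0,30],[0,0,0]],[[0,0,30],[0,0,0]],[[0,0,15],[0,0,0]],[[0,0,8],[0,0,0]]])

```text
t: 21.9
ee_pos: [571.2, 369.9, 175.7]
orientation: [-0.011, 1.0, 0.0, -0.0]
force: [-0.1, -0.2, 0.0]
opening: 85.2
gripper_force: 0.0
```

>>> drive_tool(rows=[[[0,0,3],[0,0,0]],[[0,0,0],[0,0,0]]])

```text
t: 22.1
ee_pos: [571.7, 370.3, 174.2]
orientation: [-0.011, 1.0, 0.0, 0.001]
force: [0.1, -0.1, 0.8]
opening: 85.4
gripper_force: 0.0
```

>>> drive_tool(rows=[[[0,0,0],[0,0,0]],[[0,0,0],[0,0,0]],[[0,0,0],[0,0,0]],[[0,0,0],[0,0,0]],[[0,0,0],[0,0,0]]], hand=1)

```text
t: 22.6
ee_pos: [571.7, 370.5, 174.6]
orientation: [-0.011, 1.0, 0.001, 0.001]
force: [-0.6, -0.4, 5.9]
opening: 56.5
gripper_force: 32.3
```

>>> drive_tool(rows=[[[0,0,0],[0,0,0]],[[0,0,0],[0,0,0]],[[0,0,0],[0,0,0]],[[0,0,0],[0,0,0]]])

```text
t: 23.0
ee_pos: [571.7, 370.5, 174.6]
orientation: [-0.011, 1.0, 0.001, 0.001]
force: [-0.8, 0.0, 6.8]
opening: 56.9
gripper_force: 32.3
```

>>> drive_tool(rows=[[[0,0,-20],[0,0,0]],[[0,0,-40],[0,0,0]],[[0,0,-50],[0,0,0]],[[0,0,-40],[0,0,0]],[[0,0,0],[0,0,0]]])

```text
t: 23.5
ee_pos: [573.2, 371.2, 331.5]
orientation: [-0.011, 1.0, 0.003, 0.007]
force: [1.2, 0.4, -1.4]
opening: 57.1
gripper_force: 32.6
```

>>> drive_tool(rows=[[[0,0,0],[0,0,0]]])

```text
t: 23.6
ee_pos: [571.0, 370.1, 324.0]
orientation: [-0.011, 1.0, 0.0, 0.001]
force: [0.1, 0.2, -1.8]
opening: 57.2
gripper_force: 32.6
```

```bash
python3 plan.py 483.3 -155.3 100 3.164
python3 - <<'E'
from h import *
p,d,c=snap('side'); cv2.imwrite('pics/s2.png',cv2.cvtColor(cv2.resize(p[60:240,180:440],None,fx=2,fy=2),cv2.COLOR_RGB2BGR))
E
```

```text
t 23.60 psi -3.119 turn about tool z -0.000 shift x 99.5 y -523.3 z 69.0 grasp [571.  370.1 169. ] zaxis [ 2.e-03  9.e-04 -1.e+00] open 57.2 f [ 0.1  0.2 -1.8] gf 32.59094595909119 j [ 0.45  0.49  1.33 -0.    1.31 -1.15]
```

View pics/s2.png

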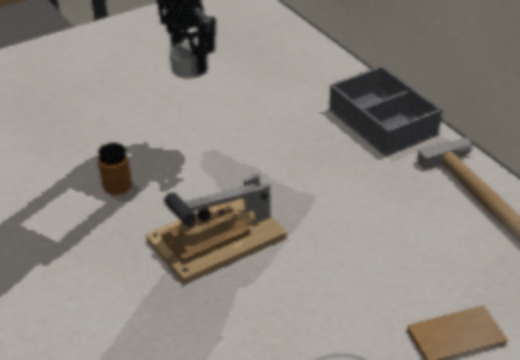

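>>> drive_tool(rows=[[[8,-35,0],[0,0,0]],[[8,-45,0],[0,0,0]],[[8,-45,0],[0,0,0]],[[8,-45,0],[0,0,0]],[[8,-45,0],[0,0,0]]])

```text
t: 24.15
ee_pos: [533.8, 152.5, 319.3]
orientation: [-0.011, 1.0, -0.0, -0.003]
force: [1.3, -0.9, -1.8]
opening: 57.1
gripper_force: 32.7
```

>>> drive_tool(rows=[[[8,-45,0],[0,0,0]],[[8,-45,0],[0,0,0]],[[8,-45,0],[0,0,0]],[[8,-45,0],[0,0,0]],[[8,-45,0],[0,0,0]]])

```text
t: 24.65
ee_pos: [498.9, -72.9, 319.7]
orientation: [-0.011, 1.0, 0.001, -0.003]
force: [0.5, -0.1, -0.7]
opening: 57.4
gripper_force: 32.7
```

>>> drive_tool(rows=[[[10,-45,20],[0,0,0]],[[8,-38,40],[0,0,0]],[[1,0,30],[0,0,0]],[[0,0,10],[0,0,0]],[[0,0,0],[0,0,0]]])

```text
t: 25.15
ee_pos: [482.4, -149.7, 223.4]
orientation: [-0.011, 1.0, 0.002, -0.004]
force: [-0.2, 0.6, -1.4]
opening: 56.7
gripper_force: 32.8
```

>>> drive_tool(rows=[[[0,0,0],[0,0,0]],[[0,0,0],[0,0,0]]])

```text
t: 25.35
ee_pos: [485.4, -150.5, 228.4]
orientation: [-0.012, 1.0, -0.001, 0.001]
force: [0.2, -1.0, -2.2]
opening: 56.8
gripper_force: 32.8
```

```bash
python3 plan.py 483.2 -155.3 26.5 3.164
python3 - <<'E'
from h import *
p,d,c=snap('wrist','w9.png'); P=pts(d,c)
m=((P[...,2]>3)&(P[...,2]<9)&(abs(P[...,1]+155)<70)&(abs(P[...,0]-483)<65)).astype(np.uint8)
m=cv2.morphologyEx(m,cv2.MORPH_OPEN,np.ones((3,3)))
q=P[m>0]; print('plate pts x',q[:,0].min(),'y',q[:,1].min(),q[:,1].max(),'z',np.median(q[:,2]))
E
```

```text
t 25.35 psi -3.118 turn about tool z 0.001 shift x 2.3 y -4.8 z 46.9 grasp [ 485.4 -150.5   73.4] zaxis [ 0.0026 -0.0013 -1.    ] open 56.8 f [ 0.2 -1.  -2.2] gf 32.804449796676636 j [-0.47  0.29  1.85  0.    1.   -2.07]
plate pts x 429.3195748046354 y -210.76480910383168 -101.62914243492247 z 5.03011209252486
```

>>> drive_tool(rows=[[[1.9,-5.1,10],[0,0,0]],[[0,0,18],[0,0,0]],[[0,0,12],[0,0,0]],[[0,0,6],[0,0,0]],[[0,0,0],[0,0,0]]])

```text
t: 25.9
ee_pos: [482.5, -156.0, 180.6]
orientation: [-0.011, 1.0, 0.0, -0.0]
force: [-0.2, -0.3, -1.5]
opening: 56.9
gripper_force: 33.2
```

>>> drive_tool(rows=[[[0,0,0],[0,0,0]]])

```text
t: 26.0
ee_pos: [482.7, -156.1, 181.0]
orientation: [-0.011, 1.0, -0.0, 0.0]
force: [0.3, 0.5, -2.6]
opening: 56.8
gripper_force: 33.2
```

```bash
python3 plan.py 483.6 -155.6 26 3.164
```

```text
t 26.00 psi -3.119 turn about tool z -0.000 shift x -0.9 y 0.5 z -0.0 grasp [ 482.7 -156.1   26. ] zaxis [ 3.e-04 -2.e-04 -1.e+00] open 56.8 f [ 0.3  0.5 -2.6] gf 33.192100524902344 j [-0.48  0.37  1.87 -0.    0.9  -2.08]
```

Release, rise and look.

>>> drive_tool(rows=[[[0,0,0],[0,0,0]],[[0,0,0],[0,0,0]],[[0,0,0],[0,0,0]],[[0,0,0],[0,0,0]],[[0,0,0],[0,0,0]]], hand=0)

```text
t: 26.5
ee_pos: [482.7, -156.1, 181.1]
orientation: [-0.011, 1.0, -0.0, 0.0]
force: [-0.6, -0.1, -0.1]
opening: 85.2
gripper_force: 0.0
```

>>> drive_tool(rows=[[[0,0,-20],[0,0,0]],[[0,0,-40],[0,0,0]],[[0,0,-40],[0,0,0]],[[0,0,0],[0,0,0]],[[0,0,0],[0,0,0]]])

```text
t: 27.0
ee_pos: [483.0, -156.2, 282.3]
orientation: [-0.011, 1.0, -0.001, 0.001]
force: [-0.9, -0.1, -1.6]
opening: 85.6
gripper_force: 0.0
```

```bash
python3 plan.py 414.5 -343.2 120 3.55; python3 circ.py w10.png 36 483 -155 45
python3 - <<'E'
from h import *
z=np.load('pics/w10.png.npz'); p,d=z['p'],z['d']; c={k:z[k] for k in ('cx','cy','vertical_fov','camera_from_world')}
P=pts(d,c); m=((P[...,2]>2.5)&(P[...,2]<50)&(np.hypot(P[...,1]+155.5,P[...,0]-483.5)<65)).astype(np.uint8); m[:,:]=cv2.morphologyEx(m,cv2.MORPH_OPEN,np.ones((5,5)))
q=P[(m>0)&(P[...,2]<9)]; print('plate min/max',q.min(0),q.max(0))
E
```

```text
t 27.00 psi -3.119 turn about tool z -0.386 shift x 137.1 y -144.4 z 7.3 grasp [ 483.  -156.2  127.3] zaxis [ 0.0027 -0.0015 -1.    ] open 85.6 f [-0.9 -0.1 -1.6] gf 0.0 j [-0.48  0.2   1.82 -0.    1.11 -2.08]
top z 35.00852296668961 circle ((482.5638732910156, -155.9654083251953), 28.885021209716797) px [318.89340102 213.62944162]
plate min/max [ 429.45812539 -210.86210585    2.52942582] [ 538.69880143 -102.06052703    8.98415368]
```

>>> drive_tool(rows=[[[0,0,0],[0,0,-0.13]],[[0,0,0],[0,0,-0.13]],[[0,0,0],[0,0,-0.135]],[[30,-31,0],[0,0,0]],[[34,-35,0],[0,0,0]]])

```text
t: 27.55
ee_pos: [450.1, -241.2, 278.6]
orientation: [-0.209, 0.978, 0.002, -0.001]
force: [0.5, -0.9, -0.1]
opening: 85.3
gripper_force: 0.0
```

>>> drive_tool(rows=[[[34,-35,0],[0,0,0]],[[34,-35,0],[0,0,0]],[[7,-7.6,0],[0,0,0]],[[0,0,0],[0,0,0]],[[0,0,0],[0,0,0]]])

```text
t: 28.05
ee_pos: [417.5, -338.7, 279.3]
orientation: [-0.204, 0.979, 0.0, -0.004]
force: [-0.3, -0.1, -0.5]
opening: 85.3
gripper_force: 0.0
```

```bash
python3 plan.py 414 -343.2 35 3.559
python3 - <<'E'
from meas import *
p,d,c=snap('wrist','w11.png'); W=(330,500,-430,-260)
comps(p,d,c,28,42,W); comps(p,d,c,4,17,W)
E
```

```text
t 28.05 psi -2.730 turn about tool z -0.006 shift x 5.0 y -2.7 z 89.3 grasp [ 417.5 -338.7  124.3] zaxis [-0.0072 -0.0011 -1.    ] open 85.3 f [-0.3 -0.1 -0.5] gf 0.0 j [-0.84  0.27  1.75 -0.01  1.13 -2.82]
px [314. 209.] n 3570 ztop 35.4 zmin 28.4 ctr [ 415.2 -343.7] mean [ 412.6 -344.6] size [84.9 27.6] ang 0.422 [89 63 42]
px [315. 193.] n 2989 ztop 13.6 zmin 5.3 ctr [ 415.6 -343.4] mean [ 406.7 -346.8] size [99.7 50.1] ang 0.423 [95 74 53]
```

>>> drive_tool(rows=[[[0,0,0],[0,0,0.149]],[[0,0,0],[0,0,0.149]],[[0,0,0],[0,0,0.149]],[[0,0,0],[0,0,0.149]],[[0,0,0],[0,0,0.149]]])

```text
t: 28.6
ee_pos: [418.4, -337.9, 280.5]
orientation: [0.168, 0.986, -0.002, -0.003]
force: [0.1, -0.6, -0.2]
opening: 85.1
gripper_force: 0.0
```

>>> drive_tool(rows=[[[0,0,0],[0,0,0.149]],[[0,0,0],[0,0,0.149]],[[0,0,0],[0,0,0.149]],[[0,0,0],[0,0,0.149]],[[0,0,0],[0,0,0.149]]])

```text
t: 29.1
ee_pos: [418.4, -337.9, 280.5]
orientation: [0.515, 0.857, -0.003, -0.002]
force: [0.3, -0.2, 0.5]
opening: 85.1
gripper_force: 0.0
```

>>> drive_tool(rows=[[[0,0,0],[0,0,0.149]],[[0,0,0],[0,0,0.149]],[[0,0,0],[0,0,0.149]],[[0,0,0],[0,0,0.149]],[[0,0,0],[0,0,0.149]]])

```text
t: 29.6
ee_pos: [418.4, -337.9, 280.5]
orientation: [0.792, 0.611, -0.003, -0.0]
force: [0.3, -0.5, -0.3]
opening: 85.3
gripper_force: 0.0
```

>>> drive_tool(rows=[[[0,0,0],[0,0,0.149]],[[0,0,0],[0,0,0.149]],[[0,0,0],[0,0,0.149]],[[0,0,0],[0,0,0.149]],[[0,0,0],[0,0,0.149]]])

```text
t: 30.1
ee_pos: [418.4, -337.9, 280.5]
orientation: [0.96, 0.281, -0.003, 0.001]
force: [-0.3, -0.7, 0.0]
opening: 85.5
gripper_force: 0.0
```

>>> drive_tool(rows=[[[0,0,0],[0,0,0.14]],[[0,0,0],[0,0,0]],[[0,0,0],[0,0,0]]])

```text
t: 30.4
ee_pos: [418.2, -338.6, 280.7]
orientation: [0.976, 0.217, -0.003, 0.001]
force: [-0.4, 0.7, -0.5]
opening: 85.7
gripper_force: 0.0
```

```bash
python3 plan.py 415.4 -343.7 35 0.422
python3 - <<'E'
from meas import *
p,d,c=snap('wrist','w12.png'); W=(330,500,-430,-260)
comps(p,d,c,28,42,W); comps(p,d,c,4,17,W)
E
```

```text
t 30.40 psi 0.437 turn about tool z 0.015 shift x -4.6 y 3.5 z 90.7 grasp [ 418.2 -338.6  125.7] zaxis [-0.0054 -0.0039 -1.    ] open 85.7 f [-0.4  0.7 -0.5] gf 0.0 j [-0.84  0.27  1.75 -0.01  1.13  0.3 ]
px [322. 216.] n 3427 ztop 35.2 zmin 28.2 ctr [ 415.8 -342.8] mean [ 418.6 -341.3] size [85.5 27.4] ang 0.421 [86 60 39]
px [321. 200.] n 2921 ztop 13.4 zmin 4.2 ctr [ 415.3 -342.7] mean [ 423.9 -338.3] size [100.4  50. ] ang 0.419 [104  81  58]
```

>>> drive_tool(rows=[[[0,0,0],[0,0.0065,0.015]],[[-4.3,3,25],[0,0,0]],[[0,0,30],[0,0,0]],[[0,0,20],[0,0,0]],[[0,0,10],[0,0,0]]])

```text
t: 30.95
ee_pos: [414.4, -343.8, 193.9]
orientation: [0.978, 0.207, -0.001, -0.001]
force: [-0.5, -0.1, -1.4]
opening: 85.4
gripper_force: 0.0
```

>>> drive_tool(rows=[[[0,0,0],[0,0,0]],[[0,0,0],[0,0,0]]])

```text
t: 31.15
ee_pos: [415.5, -345.0, 196.7]
orientation: [0.978, 0.207, 0.001, 0.002]
force: [-0.2, -0.6, -0.4]
opening: 85.7
gripper_force: 0.0
```

```bash
python3 plan.py 415.5 -343.1 35 0.421
```

```text
t 31.15 psi 0.417 turn about tool z -0.004 shift x 0.8 y -1.7 z 6.7 grasp [ 415.5 -345.    41.7] zaxis [ 0.0018 -0.0028 -1.    ] open 85.7 f [-0.2 -0.6 -0.4] gf 0.0 j [-0.85  0.4   1.78 -0.    0.96  0.3 ]
```

>>> drive_tool(rows=[[[0.8,-1.7,4.5],[0,0,-0.004]],[[0,0,2],[0,0,0]],[[0,0,0],[0,0,0]]])

```text
t: 31.45
ee_pos: [415.3, -342.7, 189.8]
orientation: [0.978, 0.209, 0.0, 0.001]
force: [0.2, 0.0, -0.5]
opening: 85.7
gripper_force: 0.0
```

>>> drive_tool(rows=[[[0,0,0],[0,0,0]],[[0,0,0],[0,0,0]],[[0,0,0],[0,0,0]],[[0,0,0],[0,0,0]],[[0,0,0],[0,0,0]]], hand=1)

```text
t: 31.95
ee_pos: [415.3, -342.9, 189.7]
orientation: [0.978, 0.209, 0.0, 0.001]
force: [0.1, 0.8, 1.1]
opening: 27.0
gripper_force: 30.2
```

>>> drive_tool(rows=[[[0,0,0],[0,0,0]],[[0,0,0],[0,0,0]],[[0,0,0],[0,0,0]],[[0,0,0],[0,0,0]],[[0,0,0],[0,0,0]]])

```text
t: 32.45
ee_pos: [415.3, -342.9, 189.7]
orientation: [0.978, 0.209, 0.0, 0.001]
force: [0.6, -0.9, 1.6]
opening: 27.7
gripper_force: 30.3
```

>>> drive_tool(rows=[[[0,0,-20],[0,0,0]],[[0,0,-40],[0,0,0.13]],[[0,0,-40],[0,0,0.13]],[[0,0,-10],[0,0,0.137]],[[0,0,0],[0,0,0]]])

```text
t: 32.95
ee_pos: [415.6, -343.1, 301.8]
orientation: [1.0, 0.012, 0.002, 0.003]
force: [-0.5, -0.2, -1.2]
opening: 27.6
gripper_force: 30.0
```

>>> drive_tool(rows=[[[0,0,0],[0,0,0]]])

```text
t: 33.05
ee_pos: [414.6, -342.0, 298.4]
orientation: [1.0, 0.014, -0.0, 0.0]
force: [-0.4, 0.4, -1.9]
opening: 27.2
gripper_force: 30.0
```

```bash
python3 plan.py 480 4 100 0.022
```

```text
t 33.05 psi 0.027 turn about tool z 0.005 shift x 73.0 y -344.4 z 43.4 grasp [ 414.6 -342.   143.4] zaxis [-5.e-04 -2.e-04 -1.e+00] open 27.2 f [-0.4  0.4 -1.9] gf 29.99987483024597 j [-0.85  0.24  1.74 -0.    1.17  0.69]
```

>>> drive_tool(rows=[[[8,-30,0],[0,0,0.005]],[[9,-42,0],[0,0,0]],[[9,-42,0],[0,0,0]],[[9,-42,0],[0,0,0]],[[9,-42,0],[0,0,0]]])

```text
t: 33.55
ee_pos: [454.1, -141.6, 296.7]
orientation: [1.0, 0.011, -0.002, -0.0]
force: [0.7, 0.3, -0.5]
opening: 27.4
gripper_force: 30.0
```

>>> drive_tool(rows=[[[9,-42,0],[0,0,0]],[[9,-42,0],[0,0,0]],[[9,-42,15],[0,0,0]],[[2,-20,30],[0,0,0]],[[0,0,30],[0,0,0]]])

```text
t: 34.05
ee_pos: [480.3, 5.6, 221.5]
orientation: [1.0, 0.013, -0.001, 0.0]
force: [0.3, -1.4, -1.3]
opening: 27.8
gripper_force: 30.1
```

>>> drive_tool(rows=[[[0,0,10],[0,0,0]],[[0,0,0],[0,0,0]],[[0,0,0],[0,0,0]]])

```text
t: 34.35
ee_pos: [481.5, 2.2, 213.9]
orientation: [1.0, 0.01, 0.0, 0.001]
force: [0.1, 0.6, -0.4]
opening: 27.3
gripper_force: 30.0
```

```bash
python3 plan.py 480.1 4.1 35.5 0.022
```

```text
t 34.35 psi 0.019 turn about tool z -0.003 shift x -1.4 y -1.9 z 23.4 grasp [481.5   2.2  58.9] zaxis [ 5.0e-04 -1.8e-03 -1.0e+00] open 27.3 f [ 0.1  0.6 -0.4] gf 30.034051537513733 j [-0.17  0.27  1.92 -0.    0.95  1.38]
```

>>> drive_tool(rows=[[[-1.4,-1.9,8],[0,0,-0.003]],[[0,0,8],[0,0,0]],[[0,0,5],[0,0,0]],[[0,0,2.3],[0,0,0]],[[0,0,0],[0,0,0]]])

```text
t: 34.85
ee_pos: [479.8, 4.5, 190.2]
orientation: [1.0, 0.011, 0.0, 0.001]
force: [-0.6, -0.2, -1.0]
opening: 27.5
gripper_force: 30.1
```

>>> drive_tool(rows=[[[0,0,0],[0,0,0]],[[0,0,0],[0,0,0]],[[0,0,0],[0,0,0]],[[0,0,0],[0,0,0]],[[0,0,0],[0,0,0]]], hand=0)

```text
t: 35.35
ee_pos: [480.1, 4.5, 190.8]
orientation: [1.0, 0.011, 0.001, 0.001]
force: [0.3, 0.5, -0.3]
opening: 85.4
gripper_force: 0.0
```

>>> drive_tool(rows=[[[0,0,-15],[0,0,0]],[[0,0,-40],[0,0,0]],[[0,0,-50],[0,0,0]],[[0,0,-30],[0,0,0]],[[0,0,0],[0,0,0]]])

```text
t: 35.85
ee_pos: [482.1, 4.5, 331.3]
orientation: [1.0, 0.011, 0.006, 0.002]
force: [-0.0, -0.1, -0.2]
opening: 85.5
gripper_force: 0.0
```

>>> drive_tool(rows=[[[0,0,0],[0,0,0]],[[0,0,0],[0,0,0]]])

```text
t: 36.05
ee_pos: [479.0, 4.9, 324.1]
orientation: [1.0, 0.011, -0.001, 0.001]
force: [-0.2, -0.1, 0.1]
opening: 85.2
gripper_force: 0.0
```

```bash
python3 plan.py 424 353.3 130 0.022
python3 - <<'E'
from meas import *
p,d,c=snap('wrist','w13.png'); W=(390,560,-80,90)
comps(p,d,c,28,42,W); comps(p,d,c,4,17,W)
comps(p,d,c,21,36,(400,540,100,230)); comps(p,d,c,33,42,(440,540,-210,-110)); comps(p,d,c,4,9,(415,550,-215,-100));
E
```

```text
t 36.05 psi 0.022 turn about tool z 0.000 shift x -47.3 y -349.5 z 39.1 grasp [479.    4.9 169.1] zaxis [-0.0022 -0.0013 -1.    ] open 85.2 f [-0.2 -0.1  0.1] gf 0.0 j [-0.17  0.09  1.85 -0.    1.2   1.38]
px [319. 196.] n 2568 ztop 35.3 zmin 28.1 ctr [480.5   5. ] mean [483.   5.] size [84.4 27.9] ang 0.022 [105  75  50]
px [319. 184.] n 2185 ztop 13.4 zmin 8.6 ctr [480.3   5. ] mean [489.1   5.3] size [99.7 50.1] ang 0.022 [128 101  73]
px [170. 191.] n 3312 ztop 29.7 zmin 21.0 ctr [475.5 162.6] mean [482.4 148.1] size [109.   61.3] ang 0.018 [96 76 55]
px [490. 199.] n 2760 ztop 35.7 zmin 33.0 ctr [ 484.2 -154.8] mean [ 485.  -154.4] size [56.9 56.6] ang 1.475 [125 126 122]
px [467. 183.] n 4392 ztop 5.9 zmin 4.0 ctr [ 484.2 -155. ] mean [ 491.7 -145.8] size [108.7 108.7] ang -1.191 [130 130 127]
```

View pics/w13.png

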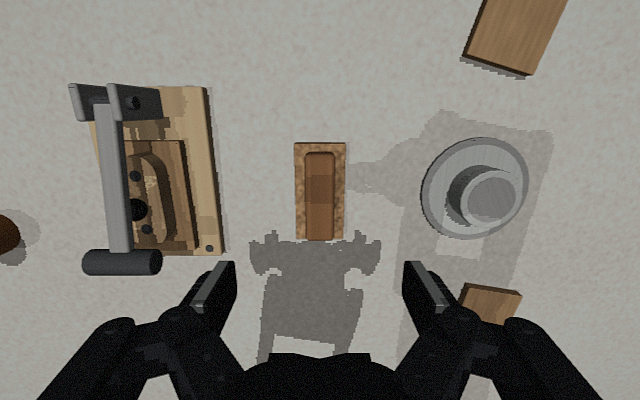

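>>> drive_tool(rows=[[[-4,-32,0],[0,0,0]],[[-6,-45,0],[0,0,0]],[[-6,-45,0],[0,0,0]],[[-6,-45,0],[0,0,0]],[[-6,-45,0],[0,0,0]]])

```text
t: 36.6
ee_pos: [446.0, 217.5, 323.3]
orientation: [1.0, 0.011, -0.001, 0.001]
force: [0.9, 0.7, 0.5]
opening: 85.6
gripper_force: 0.0
```

>>> drive_tool(rows=[[[-6,-45,0],[0,0,0]],[[-6,-45,0],[0,0,0]],[[-7,-47,15],[0,0,0]],[[0,0,15],[0,0,0]],[[0,0,0],[0,0,0]]])

```text
t: 37.1
ee_pos: [423.0, 352.5, 290.4]
orientation: [1.0, 0.012, -0.004, 0.004]
force: [-0.5, -0.6, -0.6]
opening: 85.5
gripper_force: 0.0
```

>>> drive_tool(rows=[[[0,0,0],[0,0,0]],[[0,0,0],[0,0,0]]])

```text
t: 37.3
ee_pos: [425.6, 351.4, 294.8]
orientation: [1.0, 0.01, 0.0, 0.001]
force: [-0.1, 0.1, -0.4]
opening: 85.6
gripper_force: 0.0
```

```bash
python3 plan.py 424.3 353.5 40 0.022; python3 circ.py w14.png 68 424 353 40
```

```text
t 37.30 psi 0.020 turn about tool z -0.002 shift x -1.3 y -2.2 z 99.8 grasp [425.6 351.4 139.8] zaxis [ 6.0e-04 -2.4e-03 -1.0e+00] open 85.6 f [-0.1  0.1 -0.4] gf 0.0 j [ 0.53  0.27  1.7  -0.    1.17  2.09]
top z 66.55503230863376 circle ((426.93621826171875, 355.78289794921875), 20.98442268371582) px [312.81935484 225.50322581]
```

>>> drive_tool(rows=[[[0.5,-3.6,25],[0,0,-0.002]],[[0,0,30],[0,0,0]],[[0,0,25],[0,0,0]],[[0,0,14],[0,0,0]],[[0,0,6],[0,0,0]]])

```text
t: 37.85
ee_pos: [425.7, 355.1, 194.0]
orientation: [1.0, 0.011, -0.0, 0.001]
force: [-0.1, 0.4, 0.5]
opening: 85.2
gripper_force: 0.0
```

>>> drive_tool(rows=[[[0,0,0],[0,0,0]],[[0,0,0],[0,0,0]]])

```text
t: 38.05
ee_pos: [426.5, 356.3, 196.2]
orientation: [1.0, 0.012, 0.002, 0.0]
force: [0.0, -0.9, -0.8]
opening: 85.6
gripper_force: 0.0
```

>>> drive_tool(rows=[[[0,0,0],[0,0,0]],[[0,0,0],[0,0,0]],[[0,0,0],[0,0,0]],[[0,0,0],[0,0,0]],[[0,0,0],[0,0,0]]], hand=1)

```text
t: 38.55
ee_pos: [426.0, 356.3, 195.8]
orientation: [1.0, 0.012, 0.001, 0.001]
force: [-0.9, -1.3, 5.8]
opening: 45.3
gripper_force: 31.1
```

>>> drive_tool(rows=[[[0,0,0],[0,0,0]],[[0,0,0],[0,0,0]],[[0,0,0],[0,0,0]],[[0,0,0],[0,0,0]]])

```text
t: 38.95
ee_pos: [426.0, 356.3, 195.8]
orientation: [1.0, 0.012, 0.001, 0.001]
force: [-0.7, -1.8, 5.5]
opening: 45.2
gripper_force: 31.1
```

>>> drive_tool(rows=[[[0,0,-20],[0,0,0]],[[0,0,-40],[0,0,0]],[[0,0,-45],[0,0,0]],[[0,0,-45],[0,0,0]],[[0,0,-30],[0,0,0]]])

```text
t: 39.45
ee_pos: [425.6, 356.6, 377.8]
orientation: [1.0, 0.012, 0.002, 0.0]
force: [0.2, 0.2, -1.5]
opening: 45.5
gripper_force: 31.3
```

>>> drive_tool(rows=[[[0,0,0],[0,0,0]],[[0,0,0],[0,0,0]]])

```text
t: 39.65
ee_pos: [425.1, 356.2, 374.3]
orientation: [1.0, 0.012, 0.0, 0.001]
force: [-0.4, -0.8, -2.1]
opening: 44.9
gripper_force: 31.3
```

```bash
python3 plan.py 573.4 7.1 140 0.022
```

```text
t 39.65 psi 0.024 turn about tool z 0.002 shift x 140.5 y 352.3 z 79.3 grasp [425.1 356.2 219.3] zaxis [ 5.e-04 -2.e-03 -1.e+00] open 44.9 f [-0.4 -0.8 -2.1] gf 31.290757656097412 j [ 0.54  0.19  1.63 -0.    1.33  2.09]
```

>>> drive_tool(rows=[[[12,30,0],[0,0,0.002]],[[16,41,0],[0,0,0]],[[16,41,0],[0,0,0]],[[16,41,0],[0,0,0]],[[16,41,0],[0,0,0]]])

```text
t: 40.15
ee_pos: [505.1, 162.4, 371.6]
orientation: [1.0, 0.011, -0.003, 0.001]
force: [1.2, 0.1, -2.2]
opening: 45.0
gripper_force: 31.5
```

>>> drive_tool(rows=[[[16,41,0],[0,0,0]],[[16,41,0],[0,0,0]],[[16,41,20],[0,0,0]],[[16,35,30],[0,0,0]],[[0,0,40],[0,0,0]]])

```text
t: 40.65
ee_pos: [574.9, 2.9, 283.7]
orientation: [1.0, 0.008, 0.001, 0.002]
force: [1.3, 0.3, -1.5]
opening: 45.1
gripper_force: 31.6
```

>>> drive_tool(rows=[[[0,0,30],[0,0,0]],[[0,0,15],[0,0,0]],[[0,0,0],[0,0,0]],[[0,0,0],[0,0,0]]])

```text
t: 41.05
ee_pos: [573.4, 7.7, 240.4]
orientation: [1.0, 0.011, 0.0, 0.001]
force: [0.1, 0.1, -0.7]
opening: 45.2
gripper_force: 31.6
```

```bash
python3 plan.py 572.8 7.1 41.5 0.022
```

```text
t 41.05 psi 0.023 turn about tool z 0.001 shift x -0.6 y 0.6 z 43.9 grasp [573.4   7.7  85.4] zaxis [ 1.0e-04 -1.7e-03 -1.0e+00] open 45.2 f [ 0.1  0.1 -0.7] gf 31.570465564727783 j [-0.14  0.39  1.68 -0.    1.07  1.41]
```

>>> drive_tool(rows=[[[-0.6,0.6,18],[0,0,0]],[[0,0,14],[0,0,0]],[[0,0,8],[0,0,0]],[[0,0,3.5],[0,0,0]],[[0,0,0],[0,0,0]]])

```text
t: 41.55
ee_pos: [572.8, 6.8, 197.0]
orientation: [1.0, 0.011, 0.0, 0.001]
force: [0.4, -0.2, -1.5]
opening: 45.1
gripper_force: 31.6
```

>>> drive_tool(rows=[[[0,0,0],[0,0,0]],[[0,0,0],[0,0,0]],[[0,0,0],[0,0,0]],[[0,0,0],[0,0,0]],[[0,0,0],[0,0,0]]], hand=0)

```text
t: 42.05
ee_pos: [573.0, 6.6, 197.5]
orientation: [1.0, 0.011, 0.001, 0.001]
force: [0.7, 0.4, -0.2]
opening: 85.6
gripper_force: 0.0
```

>>> drive_tool(rows=[[[0,0,-10],[0,0,0]],[[0,0,-30],[0,0,0]],[[0,0,-40],[0,0,0]],[[0,0,-45],[0,0,0]],[[0,0,-45],[0,0,0]]])

```text
t: 42.55
ee_pos: [572.3, 7.0, 369.4]
orientation: [1.0, 0.011, 0.0, 0.001]
force: [1.3, 0.4, 1.1]
opening: 85.0
gripper_force: 0.0
```

>>> drive_tool(rows=[[[0,0,0],[0,0,0]],[[0,0,0],[0,0,0]]])

```text
t: 42.75
ee_pos: [573.2, 6.9, 370.0]
orientation: [1.0, 0.011, 0.003, 0.001]
force: [-0.3, -0.0, -0.8]
opening: 85.6
gripper_force: 0.0
```

```bash
python3 circ.py w15.png 68 573 7 40
python3 - <<'E'
from meas import *
p,d,c=snap('wrist'); comps(p,d,c,28,42,(390,548,-80,90)); comps(p,d,c,4,17,(390,548,-80,90)); comps(p,d,c,20,80,(540,610,-50,60))
E
python3 - <<'E'
from h import *
snap('side','s3.png')
E
```

```text
top z 66.56020618179735 circle ((573.40380859375, 7.2664794921875), 20.867530822753906) px [318.01709402 198.93162393]
px [319. 262.] n 1522 ztop 35.2 zmin 28.0 ctr [480.8   5.4] mean [483.6   5.1] size [85.1 27.9] ang 0.035 [66 46 29]
px [319. 248.] n 1392 ztop 13.4 zmin 4.2 ctr [480.7   5.1] mean [490.1   5.3] size [99.7 50. ] ang 0.021 [90 70 50]
px [319. 193.] n 1805 ztop 67.3 zmin 20.1 ctr [572.8   7.1] mean [573.3   7.2] size [41.2 40.3] ang 0.004 [30 25 20]
```

View pics/s3.png

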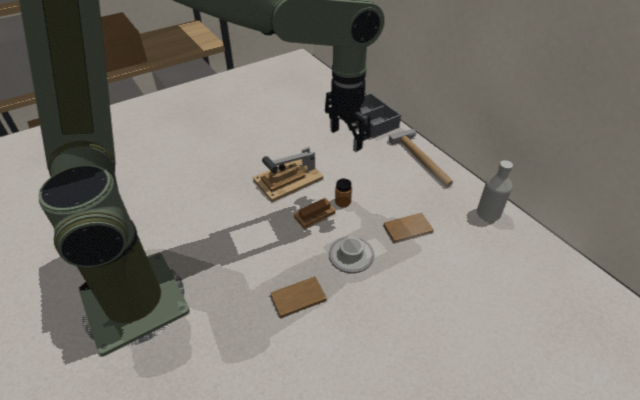

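The side view shows the pile held by the arm at (287,175), the block at (315,212), the jar at (343,192) about 20 mm clear of the block, and the tin on the plate at (351,250). The gripper is clear of everything.

```bash
python3 -c "
from plant import robot
print(robot.finish_job())"
```

```text
the job is handed in; nothing more can be done
None
```

The bench is set out as asked and handed in at about 43 s of the 138 s allowed. By the last wrist-camera readings, everything sat within about 2 mm of its target, and the jar stood about 20 mm behind the block.

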